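Put the stacked slide and coverslip packs away in their stock trays

TASK

Take the stack of microscopy supplies apart and put each pack into the grey tray that already holds one just like it, lying flat on the tray floor, label up, beside its twin and lined up with it. They hold glass and blades: set each one down, do not drop any, and leave the flask and the orange tube rack standing where they are.

Things in the scene. Friction and masses are not known exactly. Their poses are not given: they have to be found in the camera images.
- pack_slides: Carton of glass slides, blue with a white label on top, 82 x 56 x 30 mm (length along its x, width along its y, height), loose, closed. At the start: bottom of the stack, on the bench. Origin at the centre of its underside, z up. Weighs under 0.35 kg.
- pack_blades: Carton of razor blades, red with a white label and grey blade picture on top, 68 x 42 x 24 mm (length along its x, width along its y, height), loose, closed. At the start: second from the bottom, lying on the blue carton. Origin at the centre of its underside, z up. Weighs under 0.35 kg.
- pack_long: Plastic box of long coverslips, green with a white label on top, 56 x 30 x 18 mm (length along its x, width along its y, height), loose, closed. At the start: third from the bottom, lying on the red carton. Origin at the centre of its underside, z up. Weighs under 0.35 kg.
- pack_square: Plastic box of square coverslips, yellow with a white label on top, 27 x 27 x 18 mm (length along its x, width along its y, height), loose, closed. At the start: top of the stack, lying on the green box. Origin at the centre of its underside, z up. Weighs under 0.35 kg.
- tray_slides: Grey stock tray, fixed, 116 (x) x 172 mm (y), rim 14 mm high, walls and floor 3 mm thick. A blue carton of slides, twin of the one in the stack, is already in it (immovable) by the -y wall: centre at y = -53 mm, 56 mm wide along y, long side along x. The rest is free, its middle near x = 0, y = +30 mm. Origin: centre of the tray's underside, z up.
- tray_blades: Grey stock tray, fixed, 116 (x) x 172 mm (y), rim 14 mm high, walls and floor 3 mm thick. A red carton of blades, twin of the one in the stack, is already in it (immovable) by the -y wall: centre at y = -60 mm, 42 mm wide along y, long side along x. The rest is free, its middle near x = 0, y = +30 mm. Origin: centre of the tray's underside, z up.
- tray_long: Grey stock tray, fixed, 116 (x) x 172 mm (y), rim 14 mm high, walls and floor 3 mm thick. A green box of long coverslips, twin of the one in the stack, is already in it (immovable) by the -y wall: centre at y = -66 mm, 30 mm wide along y, long side along x. The rest is free, its middle near x = 0, y = +30 mm. Origin: centre of the tray's underside, z up.
- tray_square: Grey stock tray, fixed, 116 (x) x 172 mm (y), rim 14 mm high, walls and floor 3 mm thick. A yellow box of square coverslips, twin of the one in the stack, is already in it (immovable) by the -y wall: centre at y = -67.5 mm, 27 mm wide along y, long side along x. The rest is free, its middle near x = 0, y = +30 mm. Origin: centre of the tray's underside, z up.
- flask: Bystander: small clear conical glass flask, base 51 mm across, 79 mm tall, loose, upright. Origin at the centre of its underside.
- tube_rack: Bystander: orange microtube rack with tubes, 60 x 105 x 43 mm (x, y, z), loose. Origin at the centre of its underside.
Mind the look-alikes: they are no part of the job. Of the things like the pack_square, leave any that is black, blue or pink; of the rest the smaller one is meant.

How it is judged:
At the end, for the whole second after the job is handed in: Each pack at rest, label up, flat (0.06 rad) on its own tray's floor (underside at most 6 mm above the tray's), within 30 mm of mid-tray along tray x, y -45 to +80 mm, lined up with its twin within 0.25 rad either way round (yellow box: or a quarter turn) (x of pack_slides in the frame of tray_slides between -0.03 and 0.03 m and y of pack_slides in the frame of tray_slides between -0.045 and 0.08 m and z of pack_slides in the frame of tray_slides between 0 and 0.006 m and angle between each of pack_slides, pack_blades, pack_long, pack_square's own z axis and vertical below 0.06 rad and angle between the x axis of pack_slides and the x axis of tray_slides, either way round below 0.25 rad and linear speed of each of pack_slides, pack_blades, pack_long, pack_square below 0.02 m/s and x of pack_blades in the frame of tray_blades between -0.03 and 0.03 m and y of pack_blades in the frame of tray_blades between -0.045 and 0.08 m and z of pack_blades in the frame of tray_blades between 0 and 0.006 m and angle between the x axis of pack_blades and the x axis of tray_blades, either way round below 0.25 rad and x of pack_long in the frame of tray_long between -0.03 and 0.03 m and y of pack_long in the frame of tray_long between -0.045 and 0.08 m and z of pack_long in the frame of tray_long between 0 and 0.006 m and angle between the x axis of pack_long and the x axis of tray_long, either way round below 0.25 rad and x of pack_square in the frame of tray_square between -0.03 and 0.03 m and y of pack_square in the frame of tray_square between -0.045 and 0.08 m and z of pack_square in the frame of tray_square between 0 and 0.006 m and (angle between the x axis of pack_square and the x axis of tray_square, either way round below 0.25 rad or angle between the x axis of pack_square and the y axis of tray_square, either way round below 0.25 rad)); the robot touches nothing.
It fails at once if a pack falls or is flung (faster than 0.6 m/s with no finger on it) ((linear speed of pack_slides above 0.6 m/s and contact force between the fingers and pack_slides below 0.02 N) or (linear speed of pack_blades above 0.6 m/s and contact force between the fingers and pack_blades below 0.02 N) or (linear speed of pack_long above 0.6 m/s and contact force between the fingers and pack_long below 0.02 N) or (linear speed of pack_square above 0.6 m/s and contact force between the fingers and pack_square below 0.02 N)).
It fails at once if the flask is moved by more than 25 mm or tipped (distance of flask from where it was at the start of the episode above 0.025 m or angle between flask's own z axis and vertical above 0.35 rad).
It fails at once if the tube rack is moved by more than 25 mm or tipped (distance of tube_rack from where it was at the start of the episode above 0.025 m or angle between tube_rack's own z axis and vertical above 0.35 rad).
It also fails if it takes over 125 s, if anything falls off the work surface, if the arm or the gripper's body presses on something with over 40 N, if the wrist force passes 120 N, or if a joint passes its speed limit or range.

ROBOT

A 7-joint arm with a two-finger parallel gripper is mounted at the origin on the work surface. World frame = base frame: x ahead of the robot, y to its left, z up, the work surface at z = 0. Lengths are in m, angles in rad, forces in N, time in s.
With the tool pointing down it reaches from about 0.425 to 0.825 m from the base axis. Payload 3.6 kg.
Tool frame: the origin (TCP) lies on the front face of the gripper's body, between the roots of the fingers; the fingertips stand 73 mm ahead of it and the grasp point (between the pads) lies manip.grasp_offset ahead of it (manip.grasp_offset is the distance from the TCP to the grasp point, in m); z points along the fingers, y is the direction in which the jaws open and shut (so a half turn about z gives the same grasp; the last joint's range is limited). The gripper opens to 85 mm and grips with 20 to 120 N. Pads are 22 mm wide; open, the fingers measure 114 mm over their backs; the gripper's body (76 mm by 85 mm) begins 54 mm behind the grasp point. The pads swing forward as they close: fully open they stand 13 mm farther back than shut.
Start: joints at [1.294, 0.615, -0.013, 1.423, 0.008, 1.103, -0.04], TCP at [0.161, -0.63, 0.304] pointing down, gripper open.
Joint ranges: [-3.12, 3.12], [-0.3, 2.06], [-1.34, 1.32], [0.26, 2.42], [-1.36, 4.5], [0.01, 1.98], [-2.84, 2.84]. Speed limits (rad/s): [2.79, 2.79, 3.14, 3.14, 3.14, 3.14, 3.14].

INTERFACE

Orientations are given as a rotation vector (axis times angle).
In Python, from cell import manip gives the robot as it stands.
- The arm moves only by the tool move_arm, never from a script. Its arguments are lists of equal length, an entry for each row: "jaw": the finger opening in cm, from 0 to 8.54; "xyz": the shift along the tool's x, y, z in cm, a list of three; "roll": the turn about the tool's z in degrees. A call has 1 to 12 rows; each row shifts and turns the pose as measured when the row begins, along the tool's axes as they then stand; what a row does not reach is not made up. A row lasts 1/12 s, in which the tool goes at most 41.7 mm and 7.16 degrees, less where a joint would pass 70% of its speed; a pose out of reach is approached as far as the arm can. A call with a gripper value outside its range is refused whole. The fingers move at their own pace and stop on an object; "grip_force" is the grip in N (left out, the last holds). Time passes only in rows, so rows that do not move let the fingers close. It gives the time, the measured TCP pose, the force and the opening at its end, in the units of the state.
- manip.state(): the state, without advancing time (a new reading comes with each control period).
- manip.camera(name): name is "side" or "top" or "wrist"; returns a dict with "color" (384x512x3 uint8, blue, green, red), "fx", "fy", "cx", "cy" (pixels), "T" (4x4, takes a point from camera to world coordinates); the wrist camera has in their place "mount" (4x4, takes a point from camera to tool coordinates, whose origin is the TCP and whose axes are the flange's). Camera axes: x right, y up, looking along -z (the intrinsics and any distortion apply to the point x, -y, -z); pixel columns grow to the right and rows downward; lengths in m; the calibration is good to about 2 mm. A picture is of the moment at which its call begins: read the wrist's pose just before it. There is no depth.
- manip.finish_job(): hands the job in, once; it reports no verdict.
Trained networks look in the newest picture that a camera, given by its name, has taken for a name from the list of things; names that differ only in an ending like _2 or _b are one class to them, and where a whole thing is asked for, a point or a joint stands for the part that bears it (a point fixed in the world has none). Each returns a list of dicts, best first, with "conf" (0 to 1); they miss things now and then, are a little off and sometimes report something else, mostly with a low value. They report only what shows in the picture. A call takes as long as a camera call. They do not tell look-alikes from the thing itself.
- manip.outline_of(camera, name): "mask" (384x512 bool, what is visible of it) and "box" ([left, top, right, bottom] in pixels, round what is visible of it).
- manip.mark_of(camera, name): "location" ([column, row] in pixels: a listed point, or the origin of a listed thing).
The state is a dict: "time_s": time; "q": joint angles; "dq": joint speeds; "tau": joint torques, N m; "tcp_pos": TCP position; "orientation": TCP orientation; "wrist_force": force on the tool from outside, world axes, zero at the start; "torque": the same for the moment, N m; "gripper_width": opening from 0.0 (shut) to 1.0 (fully open).
Only numpy, scipy, OpenCV 4.12 (cv2) and the standard library are available. Lean on these libraries where they do the work, as an engineer would, in place of code of your own. Each camera call takes 0.05 s, during which the arm holds its last target. There are 200 camera calls.

## Working session

There is one attempt and no reset: what is moved stays moved. The work goes in short steps, Python scripts to look and compute and a tool call to move; the robot and the scene stay as the last step left them, time stands still between calls to the robot, and variables do not carry over. Pictures are saved under pics/ and viewed, about 12 in all and at most 16, crops included, and the job is handed in when it is done.

Besides the shell and the picture viewer there is one more tool, called after ">>>" as name([rows], argument=value, ...), one row to a line, values as JSON. move_arm: Moves the arm, as the interface text tells. Its arguments: {"type":"object","properties":{"jaw":{"type":"array"},"xyz":{"type":"array"},"roll":{"type":"array"},"grip_force":{"type":"number"}},"required":["jaw","xyz","roll"]}

```bash
ls; mkdir -p pics
python3 - <<'E'
from cell import manip
import cv2, numpy as np
print(manip.grasp_offset, manip.state())
for c in ("top","side"):
    d=manip.camera(c); cv2.imwrite(f"pics/{c}0.png",d["color"])
    print(c,{k:d[k] for k in d if k!="color"})
    for n in ("pack_slides","pack_blades","pack_long","pack_square","tray_slides","tray_blades","tray_long","tray_square","flask","tube_rack"):
        print(n,[(round(o["conf"],2),[int(v) for v in o["box"]]) for o in manip.outline_of(c,n)][:4],[(round(o["conf"],2),[round(float(v)) for v in o["location"]]) for o in manip.mark_of(c,n)][:4])
E
```

```text
pics
0.0539 {'time_s': 0.0, 'q': array([ 1.29347651,  0.61594753, -0.01260409,  1.42494025,  0.00808696,
        1.10342352, -0.04039883]), 'dq': array([-0.00099917,  0.00096897,  0.00029741, -0.00084648, -0.00071436,
       -0.00028135,  0.00108572]), 'tau': array([-1.83784550e-04, -4.69208193e+01,  2.58875359e-01, -1.71032989e+01,
        9.95640265e-03,  9.54194984e-03,  1.19674263e-05]), 'tcp_pos': array([ 0.16118789, -0.62907962,  0.30270587]), 'orientation': array([-3.11428760e+00, -3.92705394e-01,  5.80103561e-04]), 'wrist_force': array([-0.56286557,  0.55556876, -0.90652685]), 'torque': array([ 0.04381197,  0.01799438, -0.0330639 ]), 'gripper_width': 0.9992056221486286}
top {'fx': 358.03078452194427, 'fy': 358.03078452194427, 'cx': 253.25637052255306, 'cy': 185.77175335413446, 'T': array([[ 0.00348049,  0.98372357, -0.17965474,  0.42485181],
       [-0.999236  ,  0.01041473,  0.03766885,  0.02041262],
       [ 0.03892679,  0.17938638,  0.98300826,  0.87927516],
       [ 0.        ,  0.        ,  0.        ,  1.        ]])}
pack_slides [(0.67, [234, 196, 271, 229])] [(0.84, [2
[... 1205 characters left out ...]
30, 209, 264, 237])] []
pack_long [(0.67, [231, 208, 258, 226])] [(0.5, [246, 218])]
pack_square [(0.85, [249, 254, 268, 274]), (0.63, [289, 221, 304, 235]), (0.61, [211, 196, 226, 209]), (0.59, [237, 200, 251, 216])] [(0.81, [259, 268]), (0.74, [201, 236]), (0.64, [218, 207]), (0.6, [294, 231])]
tray_slides [(0.67, [212, 138, 265, 182])] [(0.77, [236, 160])]
tray_blades [(0.68, [189, 298, 287, 384])] [(0.67, [235, 344])]
tray_long [(0.61, [143, 149, 192, 200])] [(0.68, [166, 171])]
tray_square [(0.67, [284, 276, 379, 366])] [(0.78, [330, 318])]
flask [(0.85, [311, 162, 330, 193]), (0.5, [228, 212, 263, 235])] [(0.56, [320, 188])]
tube_rack [(0.82, [327, 205, 372, 253])] [(0.75, [349, 235])]
```

Run:
```python
import cv2
a=cv2.imread("pics/top0.png"); cv2.imwrite("pics/top0b.png",cv2.resize(a[90:310,70:420],None,fx=2.28,fy=2.28,interpolation=cv2.INTER_CUBIC))
a=cv2.imread("pics/side0.png"); cv2.imwrite("pics/side0b.png",cv2.resize(a[120:384,120:420],None,fx=2.25,fy=2.25,interpolation=cv2.INTER_CUBIC))
```

```text
(no output)
```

View pics/top0b.png

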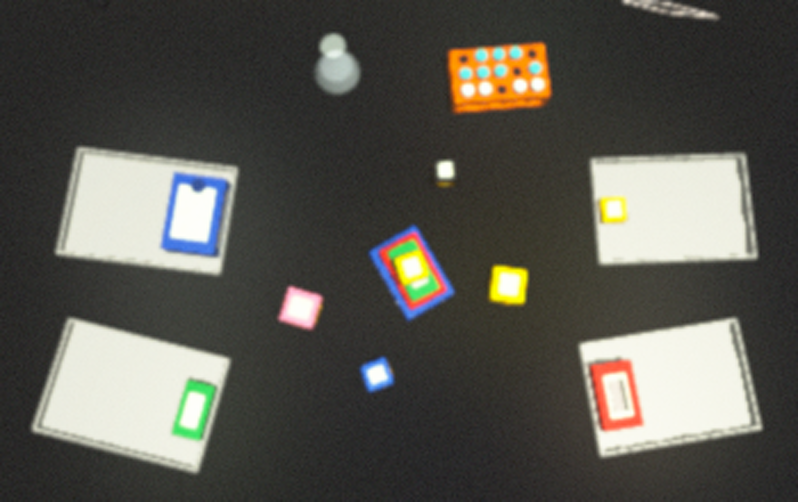

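View pics/side0b.png

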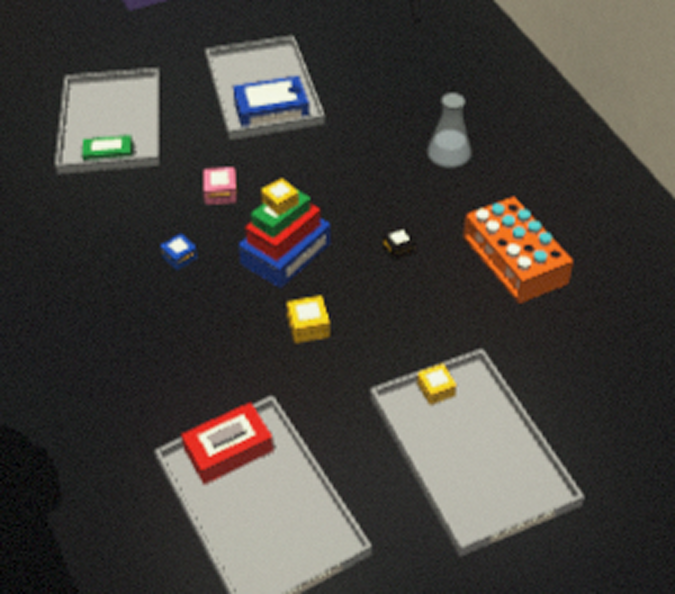

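Yellow look-alikes in the top crop: the stack-top box at (411,267) is the smaller one and is the target. The loose, bigger yellow box at (508,285) is a decoy, as are pink (301,308), blue (377,375) and black (445,170). The trays are slides top-left, long bottom-left, square top-right and blades bottom-right.

```bash
cat > h.py <<'E'
from cell import manip
import cv2, numpy as np, json
from scipy.optimize import minimize
from scipy.spatial.transform import Rotation as R
DIM=dict(pack_slides=(.082,.056,.03),pack_blades=(.068,.042,.024),pack_long=(.056,.03,.018),pack_square=(.027,.027,.018))
def cam(name):
    s=manip.state(); d=manip.camera(name)
    if "mount" in d:
        T=np.eye(4); T[:3,:3]=R.from_rotvec(s["orientation"]).as_matrix(); T[:3,3]=s["tcp_pos"]; d["T"]=T@d["mount"]
    return d
def proj(d,P):
    p=(np.asarray(P)-d["T"][:3,3])@d["T"][:3,:3]
    return np.c_[d["cx"]+d["fx"]*p[:,0]/-p[:,2], d["cy"]-d["fy"]*p[:,1]/-p[:,2]]
def ray(d,uv,z):
    uv=np.atleast_2d(uv); v=np.c_[(uv[:,0]-d["cx"])/d["fx"],-(uv[:,1]-d["cy"])/d["fy"],-np.ones(len(uv))]@d["T"][:3,:3].T
    o=d["T"][:3,3]; return o+v*((z-o[2])/v[:,2])[:,None]
def corners(x,y,yaw,dim,z0):
    c,s=np.cos(yaw),np.sin(yaw)
    return np.array([[x+c*a*dim[0]/2-s*b*dim[1]/2,y+s*a*dim[0]/2+c*b*dim[1]/2,z0+k*dim[2]] for a,b in((-1,-1),(1,-1),(1,1),(-1,1)) for k in(0,1)])
def fit(d,mask,dim,z0):
    """pose of box from the hull of its silhouette"""
    S=4
    pts=cv2.convexHull(np.argwhere(mask)[:,::-1].astype(np.float32).copy())
    o=pts.reshape(-1,2).min(0)-15; sz=((np.ptp(pts.reshape(-1,2),0)+30)*S).astype(int)
    def fill(h):
        im=np.zeros(sz[::-1],np.uint8); cv2.fillConvexPoly(im,np.round((h.reshape(-1,2)-o)*S).astype(int),1); return im
    full=cv2.convexHull(np.vstack([pts.reshape(-1,2)+q for q in((-.5,-.5),(.5,-.5),(.5,.5),(-.5,.5))]).astype(np.float32))
    M=fill(full)
    g=ray(d,pts.reshape(-1,2),z0+dim[2])[:,:2].astype(np.float32); (cx,cy),(w,h),a=cv2.minAreaRect(g)
    a=np.radians(a)+(0 if (w>=h)==(dim[0]>=dim[1]) else np.pi/2)
    def cost(p):
        f=fill(cv2.convexHull(proj(d,corners(p[0]/100,p[1]/100,p[2],dim,z0)).astype(np.float32)))
        return 1-(f&M).sum()/(f|M).sum()
    r=minimize(cost,[cx*100,cy*100,a],method="Nelder-Mead",options=dict(initial_simplex=[[cx*100,cy*100,a],[cx*100+1,cy*100,a],[cx*100,cy*100+1,a],[cx*100,cy*100,a+.15]]))
    return r.x[0]/100,r.x[1]/100,np.degrees((r.x[2]+np.pi/2)%np.pi-np.pi/2),1-r.fun
def go(x,y,z,jaw):
    """shift in tool axes (cm), roll (deg) to bring the TCP to x,y,z and tool y axis to world angle jaw (deg, mod 180)"""
    s=manip.state(); m=R.from_rotvec(s["orientation"]).as_matrix()
    sh=m.T@(np.array([x,y,z])-s["tcp_pos"])*100
    cur=np.degrees(np.arctan2(m[1,1],m[0,1])); dr=-(jaw-cur); dr=(dr+90)%180-90
    print("shift",sh.round(2),"roll",round(dr,1),"or",round(dr-np.sign(dr)*180,1),"tcp",s["tcp_pos"].round(4),"jaw",round(cur,1),"q7",round(s["q"][6],2),"F",s["wrist_force"].round(1),"t",round(s["time_s"],2),"w",round(s["gripper_width"],3),"tilt",m[:,2].round(3))
E
python3 - <<'E'
from h import *
z={"pack_slides":0,"pack_blades":.03,"pack_long":.054,"pack_square":.072}
out={}
for c in("top","side"):
    d=cam(c)
    for n in ("tray_slides","tray_blades","tray_long","tray_square"):
        o=manip.outline_of(c,n)
        if o: print(c,n,round(o[0]["conf"],2),np.round(fit(d,o[0]["mask"],(.116,.172,.014),0),3))
    hsv=cv2.cvtColor(d["color"],cv2.COLOR_BGR2HSV)
    for n,z0 in z.items():
        for o in manip.outline_of(c,n)[:4]:
            print(c,n,round(o["conf"],2),np.array(o["box"]).astype(int),np.round(fit(d,o["mask"],DIM[n],z0),3))
    for n,dm in(("flask",(.051,.051,.079)),("tube_rack",(.06,.105,.043))):
        o=manip.outline_of(c,n); print(c,n,np.round(fit(d,o[0]["mask"],dm,0),3) if o else None)
go(.5,0,.3,0)
E
```

```text
top tray_slides 0.69 [ 0.592  0.276 -6.243  0.966]
top tray_blades 0.57 [ 0.408 -0.279  8.505  0.95 ]
top tray_long 0.94 [  0.398   0.281 -13.816   0.965]
top tray_square 0.9 [ 0.599 -0.292  1.7    0.973]
top pack_slides 0.52 [233 185 270 231] [ 5.2600e-01 -4.0000e-03  3.1186e+01  9.0600e-01]
top pack_blades 0.79 [235 190 262 223] [ 5.2500e-01 -5.0000e-03  3.0318e+01  8.9300e-01]
top pack_blades 0.27 [209 105 228 129] [0.743 0.076 0.952 0.722]
top pack_blades 0.21 [241 199 260 214] [ 5.2500e-01 -8.0000e-03 -5.8937e+01  3.4100e-01]
top pack_long 0.74 [240 195 259 221] [ 5.2100e-01 -5.0000e-03  2.5342e+01  9.0100e-01]
top pack_square 0.61 [232 247 241 259] [ 4.2000e-01  2.9000e-02 -7.1385e+01  9.0100e-01]
top pack_square 0.55 [195 215 214 235] [ 0.481  0.103 81.418  0.686]
top pack_square 0.46 [288 206 298 225] [ 0.506 -0.099 -0.731  0.871]
top pack_square 0.44 [326 232 404 291] [  0.393  -0.271 -48.07    0.058]
top flask [ 0.752  0.079 12.216  0.563]
top tube_rack [ 0.741 -0.099  5.797  0.966]
side tray_slides 0.76 [ 0.594  0.274 -6.773  0.93 ]
side tray_blades 0.61 [ 0.41  -0.276  9.305  0.923]
side tray_long 0.55 [  0.401   0.281 -13.932   0.965]
side tray_square 0.62 [ 0.603 -0.295  3.203  0.958]
side pack_slides 0.72 [224 217 265 246] [ 5.2800e-01 -7.0000e-03  2.9744e+01  7.4100e-01]
side pack_blades 0.54 [230 214 262 238] [ 0.524 -0.019 -0.251  0.707]
side pack_square 0.78 [209 196 227 212] [4.7100e-01 3.2000e-02 7.4368e+01 8.3300e-01]
side pack_square 0.71 [289 220 302 232] [ 0.611 -0.106 80.069  0.868]
side pack_square 0.59 [193 228 208 240] [ 4.1100e-01 -4.2000e-02 -7.4322e+01  8.5100e-01]
side pack_square 0.56 [248 256 265 272] [ 0.497 -0.165 89.288  0.73 ]
side flask [ 0.755  0.078 63.317  0.687]
side tube_rack [ 0.745 -0.103  6.911  0.923]
shift [ 48.44 -52.59   0.39] roll -75.6 or 104.4 tcp [ 0.1613 -0.6296  0.3039] jaw -75.6 q7 -0.04 F [-0.2 -1.1 -0. ] t 3.2 w 0.999 tilt [-0.  0. -1.]
```

>>> move_arm([
  [2.8,-2.8,0],
  [2.8,-2.8,0],
  [2.8,-2.8,0],
  [2.8,-2.8,0],
  [2.8,-2.8,0],
  [2.8,-2.8,0],
  [2.8,-2.8,0],
  [2.8,-2.8,0],
  [2.8,-2.8,0],
  [2.8,-2.8,0],
  [2.8,-2.8,0],
  [2.8,-2.8,0],
], jaw=[8.5,8.5,8.5,8.5,8.5,8.5,8.5,8.5,8.5,8.5,8.5,8.5], roll=[0,0,0,0,0,0,0,0,0,0,0,0])

```text
time_s: 4.2
tcp_pos: [0.4086, -0.2162, 0.3005]
orientation: [3.108, 0.353, -0.003]
wrist_force: [1.4, -0.2, -0.3]
gripper_width: 0.993
```

```bash
python3 -c "
from h import *
go(.525,-.005,.30,120)"
```

```text
shift [ 16.09 -17.97  -0.24] roll -17.0 or 163.0 tcp [ 0.4086 -0.2162  0.3005] jaw -77.0 q7 -0.96 F [ 1.4 -0.2 -0.3] t 4.2 w 0.993 tilt [-0.    -0.014 -1.   ]
```

>>> move_arm([
  [2.7,-3.0,0],
  [2.7,-3.0,0],
  [2.7,-3.0,0],
  [2.7,-3.0,0],
  [2.7,-3.0,0],
  [2.4,-2.7,0],
  [0,0,0],
  [0,0,0],
  [0,0,0],
  [0,0,0],
], jaw=[8.5,8.5,8.5,8.5,8.5,8.5,8.5,8.5,8.5,8.5], roll=[0,0,0,0,0,0,-6,-6,-5,0])

```text
time_s: 5.03
tcp_pos: [0.532, 0.0166, 0.3008]
orientation: [3.01, 0.865, 0.017]
wrist_force: [0.3, -0.6, 0.3]
gripper_width: 0.998
```

Run:
```python
from h import *
go(.525,-.005,.20,120)
d=cam("wrist"); print({k:np.round(d[k],3) for k in d if k!="color"}); cv2.imwrite("pics/w1.png",d["color"])
z={"pack_slides":0,"pack_blades":.03,"pack_long":.054,"pack_square":.072}
for n,z0 in z.items():
    for o in manip.outline_of("wrist",n)[:4]:
        print(n,round(o["conf"],2),np.array(o["box"]).astype(int),np.round(fit(d,o["mask"],DIM[n],z0),3))
```

```text
shift [-1.82  1.33 10.09] roll 2.1 or -177.9 tcp [0.532  0.0166 0.3008] jaw -57.9 q7 -1.22 F [ 0.3 -0.6  0.3] t 5.03 w 0.998 tilt [ 0.013 -0.006 -1.   ]
{'fx': np.float64(310.649), 'fy': np.float64(310.649), 'cx': np.float64(262.416), 'cy': np.float64(187.313), 'mount': array([[-0.   ,  0.95 ,  0.311,  0.079],
       [ 1.   ,  0.001, -0.001,  0.001],
       [-0.001,  0.311, -0.95 , -0.068],
       [ 0.   ,  0.   ,  0.   ,  1.   ]]), 'T': array([[ 0.531,  0.81 ,  0.25 ,  0.599],
       [-0.847,  0.502,  0.172,  0.059],
       [ 0.014, -0.303,  0.953,  0.37 ],
       [ 0.   ,  0.   ,  0.   ,  1.   ]])}
pack_slides 0.86 [247 136 298 211] [ 5.2700e-01 -7.0000e-03  3.0708e+01  9.8300e-01]
pack_long 0.74 [258 160 293 215] [ 5.2400e-01 -7.0000e-03  2.8648e+01  9.7300e-01]
pack_square 0.91 [261 173 292 209] [ 5.2400e-01 -5.0000e-03  1.9835e+01  9.6900e-01]
pack_square 0.9 [191 213 221 240] [ 0.458  0.034 10.06   0.664]
pack_square 0.74 [338  89 374 124] [ 6.3000e-01 -2.2000e-02 -7.6164e+01  7.1200e-01]
pack_square 0.71 [317 200 357 241] [ 5.3100e-01 -7.7000e-02  8.4824e+01  9.2100e-01]
```

View pics/w1.png

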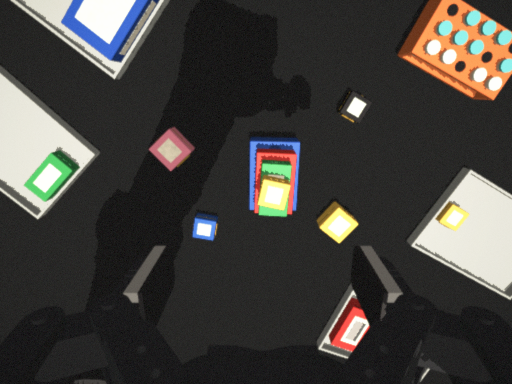

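>>> move_arm([
  [-1.9,1.3,0],
  [0,0,2],
  [0,0,3.2],
  [0,0,3.2],
  [0,0,2],
  [0,0,0],
  [0,0,0],
  [0,0,0],
], jaw=[4.8,4.8,4.8,4.8,4.8,4.8,4.8,4.8], roll=[0,6,6,0,0,0,0,0], grip_force=25)

```text
time_s: 5.95
tcp_pos: [0.5263, -0.0119, 0.1976]
orientation: [3.088, 0.496, 0.033]
wrist_force: [0.3, -1.0, 0.4]
gripper_width: 0.564
```

Run:
```python
from h import *
go(.524,-.005,.15,110)
d=cam("wrist"); 
for o in manip.outline_of("wrist","pack_square")[:4]:
        print(round(o["conf"],2),np.array(o["box"]).astype(int),np.round(fit(d,o["mask"],DIM["pack_square"],.072),3))
cv2.imwrite("pics/w2.png",d["color"])
```

```text
shift [-0.09 -0.81  4.74] roll -1.8 or 178.2 tcp [ 0.5263 -0.0119  0.1976] jaw -71.8 q7 -1.41 F [ 0.3 -1.   0.4] t 5.95 w 0.564 tilt [ 0.023 -0.01  -1.   ]
0.98 [330 204 386 258] [ 5.3800e-01 -7.6000e-02  8.0311e+01  8.8100e-01]
0.73 [ 80 154 141 216] [  0.519   0.082 -21.048   0.891]
0.7 [166 257 177 279] [ 0.489  0.043 -7.66   0.157]
0.64 [227 193 271 241] [ 5.2500e-01 -5.0000e-03  1.9071e+01  9.6300e-01]
```

View pics/w2.png

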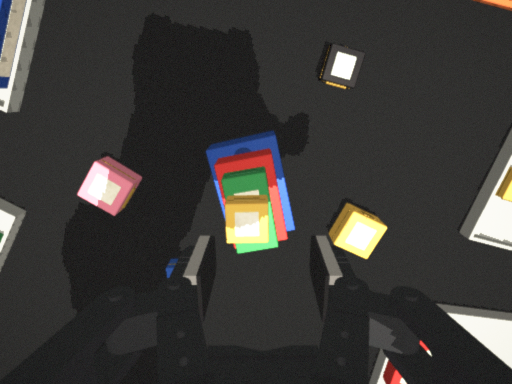

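>>> move_arm([
  [-0.1,-0.9,0],
  [0,0,2],
  [0,0,2],
  [0,0,0.6],
  [0,0,0],
], jaw=[4.8,4.8,4.8,4.8,4.8], roll=[-2,0,0,0,0])

```text
time_s: 6.47
tcp_pos: [0.5281, -0.0007, 0.1581]
orientation: [3.074, 0.563, 0.062]
wrist_force: [0.3, 0.0, 0.3]
gripper_width: 0.56
```

```bash
python3 -c "
from h import *
go(.5235,-.0045,.15,110)"
```

```text
shift [-0.6   0.17  0.79] roll 0.7 or -179.3 tcp [ 0.5281 -0.0007  0.1581] jaw -69.3 q7 -1.42 F [0.3 0.  0.3] t 6.47 w 0.56 tilt [ 0.042 -0.008 -0.999]
```

>>> move_arm([
  [0,0,0],
  [0,0,0],
  [0,0,0],
  [0,0,0],
], jaw=[4.8,4.8,4.8,4.8], roll=[0,0,0,0])

```text
time_s: 6.8
tcp_pos: [0.5294, 0.0005, 0.1615]
orientation: [3.073, 0.567, 0.071]
wrist_force: [0.7, -0.1, 0.7]
gripper_width: 0.561
```

```bash
python3 -c "
from h import *
go(.5235,-.0045,.15,110)"
```

```text
shift [-0.78  0.23  1.12] roll 0.9 or -179.1 tcp [5.294e-01 5.000e-04 1.615e-01] jaw -69.1 q7 -1.42 F [ 0.7 -0.1  0.7] t 6.8 w 0.561 tilt [ 0.047 -0.007 -0.999]
```

>>> move_arm([
  [0,0,0],
  [0,0,0],
  [0,0,0],
  [0,0,0],
], jaw=[4.8,4.8,4.8,4.8], roll=[0,0,0,0])

```text
time_s: 7.13
tcp_pos: [0.5302, 0.0003, 0.1632]
orientation: [3.073, 0.566, 0.076]
wrist_force: [-0.2, 0.5, -0.4]
gripper_width: 0.559
```

```bash
python3 -c "
from h import *
go(.5235,-.0045,.15,110);print(manip.state()['q'],manip.state()['dq'])"
```

```text
shift [-0.86  0.18  1.29] roll 0.8 or -179.2 tcp [5.302e-01 3.000e-04 1.632e-01] jaw -69.2 q7 -1.41 F [-0.2  0.5 -0.4] t 7.13 w 0.559 tilt [ 0.051 -0.007 -0.999]
[ 0.04324149  0.6102262  -0.13384097  1.95132482  0.16959593  0.54040831
 -1.41471817] [ 0.00095379 -0.00406659 -0.00024061  0.00036261 -0.00164538 -0.00039513
 -0.00010063]
```

>>> move_arm([
  [0,0,-4],
  [0,0,-4],
  [0,0,-4],
], jaw=[4.8,4.8,4.8], roll=[0,0,0])

```text
time_s: 7.38
tcp_pos: [0.5198, 0.0006, 0.2758]
orientation: [3.078, 0.568, 0.034]
wrist_force: [0.6, 0.4, -0.0]
gripper_width: 0.563
```

```bash
python3 -c "
from h import *
go(.5235,-.0045,.15,110);manip.camera('top');go(.5235,-.0045,.15,110);manip.camera('top');go(.5235,-.0045,.15,110)"
```

```text
shift [-0.08  0.41 12.59] roll 0.9 or -179.1 tcp [0.5198 0.0006 0.2758] jaw -69.1 q7 -1.37 F [ 0.6  0.4 -0. ] t 7.38 w 0.563 tilt [ 0.024 -0.008 -1.   ]
shift [-0.73  0.22 13.44] roll 0.9 or -179.1 tcp [0.524  0.0012 0.2845] jaw -69.1 q7 -1.37 F [2.6 1.3 4.4] t 7.43 w 0.566 tilt [ 0.041 -0.007 -0.999]
shift [-0.75  0.22 13.18] roll 0.9 or -179.1 tcp [0.5242 0.0011 0.2819] jaw -69.1 q7 -1.37 F [ 1.  -0.2  0. ] t 7.48 w 0.559 tilt [ 0.042 -0.007 -0.999]
```

```bash
cat > s.py <<'E'
from h import *
import sys
manip.camera('top'); manip.camera('top')
a=[float(v) for v in sys.argv[1:]] or [.5235,-.0045,.15,110]
go(*a)
E
python3 s.py
```

```text
shift [-0.32  0.33 12.7 ] roll 0.9 or -179.1 tcp [0.5213 0.0007 0.2769] jaw -69.1 q7 -1.37 F [-0.6 -0.3  0. ] t 7.58 w 0.561 tilt [ 0.031 -0.008 -0.999]
```

>>> move_arm([
  [0,0,-4],
  [0,0,0],
], jaw=[4.8,4.8], roll=[0,0])

```text
time_s: 7.75
tcp_pos: [0.5184, 0.0007, 0.3142]
orientation: [3.078, 0.567, 0.032]
wrist_force: [1.9, 0.2, 0.4]
gripper_width: 0.562
```

```bash
python3 s.py
```

```text
shift [ 0.53  0.55 15.86] roll 0.9 or -179.1 tcp [5.150e-01 1.000e-04 3.085e-01] jaw -69.1 q7 -1.35 F [-0.1  0.1 -0.5] t 7.85 w 0.567 tilt [ 0.01  -0.009 -1.   ]
```

>>> move_arm([
  [0,0,4],
], jaw=[4.8], roll=[0])

```text
time_s: 7.93
tcp_pos: [0.5194, 0.0001, 0.273]
orientation: [3.077, 0.566, 0.036]
wrist_force: [1.9, -0.5, 0.3]
gripper_width: 0.564
```

```bash
python3 s.py
```

```text
shift [ 1.09  0.69 11.27] roll 0.9 or -179.1 tcp [ 0.5114 -0.0008  0.2628] jaw -69.1 q7 -1.37 F [-1.1 -0.9 -0.8] t 8.03 w 0.564 tilt [-0.005 -0.01  -1.   ]
```

```bash
sed -i "s/^manip.camera.*/[manip.camera('top') for _ in range(3)]/" s.py; python3 s.py .5245 -.0048 .15 110
```

```text
shift [ 0.64  0.62 11.83] roll 0.9 or -179.1 tcp [ 5.153e-01 -2.000e-04  2.682e-01] jaw -69.1 q7 -1.37 F [ 0.5 -0.4  1. ] t 8.18 w 0.56 tilt [ 0.008 -0.009 -1.   ]
```

>>> move_arm([
  [1.1,0.6,3.8],
], jaw=[4.8], roll=[0.9])

```text
time_s: 8.27
tcp_pos: [0.5315, -0.0014, 0.2369]
orientation: [3.082, 0.544, 0.034]
wrist_force: [1.8, -0.1, 1.3]
gripper_width: 0.559
```

```bash
python3 s.py .5245 -.0048 .15 110
```

```text
shift [-0.37  0.04  7.89] roll -0.0 or 180.0 tcp [ 0.5276 -0.0024  0.2289] jaw -70.0 q7 -1.39 F [ 0.3 -0.7 -0. ] t 8.42 w 0.561 tilt [ 0.003 -0.009 -1.   ]
```

>>> move_arm([
  [0,0,3.5],
], jaw=[4.8], roll=[0])

```text
time_s: 8.5
tcp_pos: [0.5324, -0.0022, 0.2003]
orientation: [3.083, 0.543, 0.027]
wrist_force: [1.7, -1.0, 1.1]
gripper_width: 0.561
```

```bash
python3 s.py .5245 -.0048 .15 110
```

```text
shift [-0.26  0.08  4.44] roll -0.0 or 180.0 tcp [ 0.5266 -0.0027  0.1944] jaw -70.0 q7 -1.4 F [ 0.2 -0.  -0.1] t 8.65 w 0.561 tilt [ 0.    -0.009 -1.   ]
```

>>> move_arm([
  [-0.25,0.1,3.0],
], jaw=[4.8], roll=[0])

```text
time_s: 8.73
tcp_pos: [0.5293, -0.004, 0.1707]
orientation: [3.083, 0.544, 0.022]
wrist_force: [1.2, -0.4, -0.3]
gripper_width: 0.559
```

```bash
python3 s.py .5245 -.0048 .15 110
```

```text
shift [ 0.04 -0.02  1.56] roll -0.0 or 180.0 tcp [ 0.5242 -0.005   0.1656] jaw -70.0 q7 -1.41 F [0.3 0.3 0.8] t 8.88 w 0.56 tilt [-0.001 -0.01  -1.   ]
```

>>> move_arm([
  [0,0.1,1.5],
], jaw=[4.8], roll=[0])

```text
time_s: 8.97
tcp_pos: [0.5269, -0.0056, 0.1548]
orientation: [3.084, 0.544, 0.009]
wrist_force: [-0.1, -0.2, 0.1]
gripper_width: 0.563
```

```bash
python3 s.py .5245 -.0048 .15 110
```

```text
shift [-0.   -0.13  0.24] roll -0.0 or 180.0 tcp [ 0.525  -0.006   0.1524] jaw -70.0 q7 -1.42 F [ 0.5 -0.6 -1.1] t 9.12 w 0.559 tilt [ 0.001 -0.01  -1.   ]
```

>>> move_arm([
  [0,-0.1,0.2],
  [0,0,0.1],
  [0,0,0.1],
  [0,0,0.1],
  [0,0,0.1],
], jaw=[2.4,2.4,2.4,2.4,2.4], roll=[0,0,0,0,0], grip_force=25)

```text
time_s: 9.53
tcp_pos: [0.5268, -0.0045, 0.1525]
orientation: [3.083, 0.544, 0.011]
wrist_force: [-2.4, -0.3, 8.5]
gripper_width: 0.303
```

```bash
python3 s.py .5245 -.0048 .15 110
```

```text
shift [-0.23 -0.05  0.25] roll -0.0 or 180.0 tcp [ 0.5268 -0.0045  0.1526] jaw -70.0 q7 -1.42 F [-1.6 -1.   6.2] t 9.68 w 0.306 tilt [ 0.009 -0.01  -1.   ]
```

>>> move_arm([
  [0,0,-0.5],
  [0,0,-2],
  [0,0,-4],
  [0,0,-4],
  [0,0,-2],
], jaw=[2.4,2.4,2.4,2.4,2.4], roll=[0,0,0,0,0])

```text
time_s: 10.1
tcp_pos: [0.523, -0.0032, 0.2777]
orientation: [3.085, 0.545, -0.011]
wrist_force: [0.9, 0.6, -1.0]
gripper_width: 0.31
```

Run:
```python
from h import *
[manip.camera('top') for _ in range(2)]
d=cam("wrist"); cv2.imwrite("pics/w3.png",d["color"])
z={"pack_slides":0,"pack_blades":.03,"pack_long":.054}
for n,z0 in z.items():
    for o in manip.outline_of("wrist",n)[:2]:
        print(n,round(o["conf"],2),np.array(o["box"]).astype(int),np.round(fit(d,o["mask"],DIM[n],z0),3))
# tray target, local y=+15mm; right trays have yaw+180
for n,x,y,a in(("slides",.593,.275,-6.5),("blades",.409,-.278,188.9),("long",.399,.281,-13.9),("square",.601,-.293,182.4)):
    r=np.radians(a); print(n,(x-.02*np.sin(r)).round(4),(y+.02*np.cos(r)).round(4))
go(.602,-.313,.2,92.4)
```

```text
pack_slides 0.69 [229 116 295 203] [ 5.2800e-01 -7.0000e-03  3.0215e+01  9.6600e-01]
pack_blades 0.64 [240 132 291 198] [ 5.2600e-01 -8.0000e-03  2.9716e+01  9.1200e-01]
pack_long 0.9 [242 141 283 203] [ 5.2400e-01 -7.0000e-03  2.7821e+01  9.6600e-01]
pack_long 0.72 [  0   0 113  96] [  0.57    0.204 -11.27    0.462]
slides 0.5953 0.2949
blades 0.4121 -0.2978
long 0.4038 0.3004
square 0.6018 -0.313
shift [-2.87 31.81  7.43] roll 17.6 or -162.4 tcp [ 0.5209 -0.0036  0.2723] jaw -70.0 q7 -1.37 F [-0.1 -0.  -1.2] t 10.4 w 0.307 tilt [-0.014 -0.01  -1.   ]
```

View pics/w3.png

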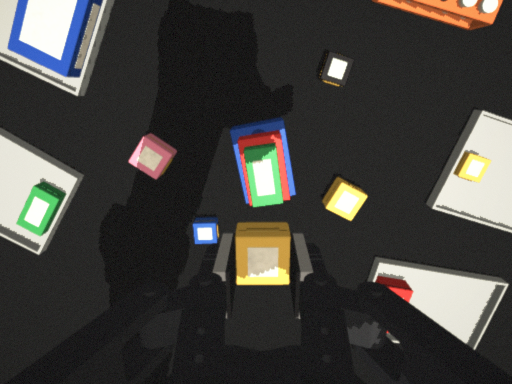

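>>> move_arm([
  [-0.2,2,0],
  [-0.4,4,0],
  [-0.4,4,0],
  [-0.4,4,0],
  [-0.4,4,0],
  [-0.4,4,0],
  [-0.4,4,0],
  [-0.3,3.5,0],
  [0,2,0],
  [0,0,0],
  [0,0,0],
], jaw=[2.4,2.4,2.4,2.4,2.4,2.4,2.4,2.4,2.4,2.4,2.4], roll=[0,0,0,0,0,0,0,0,6,6,5.6])

```text
time_s: 11.32
tcp_pos: [0.5994, -0.319, 0.246]
orientation: [-3.136, -0.066, 0.086]
wrist_force: [0.1, 0.2, 0.7]
gripper_width: 0.305
```

```bash
python3 s.py .602 -.313 .0835 92.4
```

```text
shift [ 1.15 -0.27 16.29] roll 0.6 or -179.4 tcp [ 0.5996 -0.3168  0.2467] jaw -87.0 q7 -1.12 F [0.5 0.4 0.1] t 11.47 w 0.309 tilt [-0.055  0.003 -0.998]
```

>>> move_arm([
  [0,0,2.5],
  [0,0,2.5],
  [0,0,2.5],
  [0,0,2.5],
  [0,0,2],
], jaw=[2.4,2.4,2.4,2.4,2.4], roll=[0.6,0,0,0,0])

```text
time_s: 11.88
tcp_pos: [0.5982, -0.3121, 0.1275]
orientation: [-3.136, -0.099, 0.066]
wrist_force: [-1.0, 0.3, -0.6]
gripper_width: 0.304
```

```bash
python3 s.py .602 -.313 .0835 92.4
```

```text
shift [0.61 0.15 4.38] roll 1.1 or -178.9 tcp [ 0.5978 -0.312   0.1276] jaw -86.5 q7 -1.13 F [0.  0.6 0.2] t 12.03 w 0.303 tilt [-0.045  0.003 -0.999]
```

>>> move_arm([
  [0.5,0.1,2.0],
  [0,0,1.5],
  [0,0,0.4],
], jaw=[2.4,2.4,2.4], roll=[1,0,0])

```text
time_s: 12.28
tcp_pos: [0.606, -0.3133, 0.0946]
orientation: [3.139, 0.077, -0.051]
wrist_force: [-0.9, 0.0, -0.8]
gripper_width: 0.306
```

```bash
python3 s.py .602 -.313 .0835 92.4
```

```text
shift [-0.41 -0.08  1.27] roll 0.4 or -179.6 tcp [ 0.6065 -0.3136  0.096 ] jaw -87.2 q7 -1.15 F [-0.2  0.   0.3] t 12.43 w 0.306 tilt [-0.031 -0.003 -1.   ]
```

>>> move_arm([
  [0,0,0.8],
  [0,0,0.4],
  [0,0,0.3],
], jaw=[2.4,2.4,2.4], roll=[0,0,0])

```text
time_s: 12.68
tcp_pos: [0.6085, -0.3148, 0.0852]
orientation: [3.135, 0.076, -0.036]
wrist_force: [0.3, 0.4, -0.5]
gripper_width: 0.306
```

```bash
python3 s.py .602 -.313 .0835 92.4
```

```text
shift [-0.58 -0.18  0.11] roll 0.4 or -179.6 tcp [ 0.6079 -0.3145  0.0845] jaw -87.2 q7 -1.15 F [-0.1  1.7 -0.6] t 12.83 w 0.303 tilt [-0.025 -0.006 -1.   ]
```

>>> move_arm([
  [0,0,0.2],
  [0,0,0.15],
], jaw=[2.4,2.4], roll=[0,0])

```text
time_s: 13.0
tcp_pos: [0.6081, -0.3147, 0.0838]
orientation: [3.135, 0.076, -0.038]
wrist_force: [-4.3, 2.4, 8.6]
gripper_width: 0.307
```

```bash
python3 s.py .602 -.313 .0835 92.4
```

```text
shift [-0.6  -0.2   0.05] roll 0.4 or -179.6 tcp [ 0.6081 -0.3147  0.0838] jaw -87.2 q7 -1.15 F [-2.3  1.7  5.6] t 13.15 w 0.307 tilt [-0.024 -0.006 -1.   ]
```

>>> move_arm([
  [0,0,0],
  [0,0,0],
  [0,0,-0.3],
  [0,0,-1.5],
  [0,0,-4],
  [0,0,-4],
  [0,0,-4],
  [0,0,-4],
], jaw=[4.5,4.5,4.5,4.5,4.5,4.5,4.5,4.5], roll=[0,0,0,0,0,0,0,0])

```text
time_s: 13.82
tcp_pos: [0.608, -0.3119, 0.2559]
orientation: [-3.133, -0.077, 0.075]
wrist_force: [0.8, -0.5, -0.3]
gripper_width: 0.525
```

Run:
```python
from h import *
[manip.camera('top') for _ in range(2)]
d=cam("wrist"); cv2.imwrite("pics/w4.png",d["color"])
for o in manip.outline_of("wrist","pack_square")[:4]:
    print(round(o["conf"],2),np.array(o["box"]).astype(int),np.round(fit(d,o["mask"],DIM["pack_square"],.003),3))
for o in manip.outline_of("wrist","tray_square")[:1]: print(np.round(fit(d,o["mask"],(.116,.172,.014),0),3))
go(.524,-.006,.22,118)
```

```text
0.9 [ 58 212 102 249] [ 0.518 -0.109 -5.204  0.628]
0.88 [255 149 277 178] [ 0.605 -0.316  3.387  0.951]
0.64 [  2 104  21 133] [ 0.64  -0.069 -3.765  0.453]
[ 0.603 -0.294  2.83   0.983]
shift [ -6.73 -30.94   3.96] roll -25.2 or 154.8 tcp [ 0.6081 -0.3119  0.2542] jaw -87.2 q7 -1.13 F [-0.  -0.1  0.1] t 14.07 w 0.53 tilt [-0.047  0.005 -0.999]
```

View pics/w4.png

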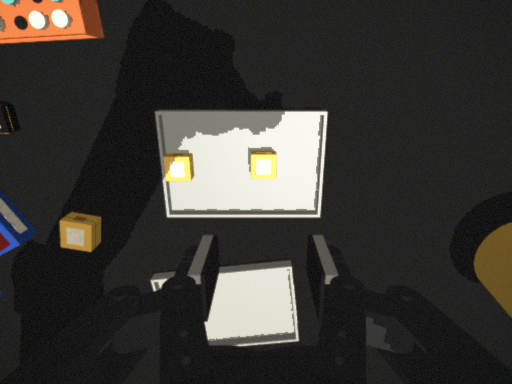

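>>> move_arm([
  [-0.4,-2,0],
  [-0.9,-3.9,0],
  [-0.9,-3.9,0],
  [-0.9,-3.9,0],
  [-0.9,-3.9,0],
  [-0.9,-3.9,0],
  [-0.9,-3.9,0],
  [-0.9,-3.8,0],
  [-0.1,-1.6,0],
  [0,0,0],
  [0,0,0],
  [0,0,0],
], jaw=[4.7,4.7,4.7,4.7,4.7,4.7,4.7,4.7,4.7,4.7,4.7,4.7], roll=[0,0,0,0,0,0,0,0,-6.4,-6.4,-6.4,-6])

```text
time_s: 15.07
tcp_pos: [0.5063, 0.0066, 0.2333]
orientation: [-3.005, -0.778, 0.152]
wrist_force: [-0.3, 0.2, -0.1]
gripper_width: 0.549
```

```bash
python3 s.py .524 -.007 .132 118.2
```

```text
shift [1.81 2.44 9.91] roll 0.1 or -179.9 tcp [0.5068 0.005  0.2335] jaw -61.7 q7 -1.25 F [-0.2 -0.5  0.8] t 15.22 w 0.549 tilt [-0.103  0.008 -0.995]
```

```bash
sed "s/range(3)/range(2)/" s.py > s2.py
```

>>> move_arm([
  [0.5,1,4],
  [0,0,0],
], jaw=[4.7,4.7], roll=[0,0])

```text
time_s: 15.38
tcp_pos: [0.5118, -0.002, 0.1908]
orientation: [-3.012, -0.751, 0.157]
wrist_force: [-1.7, -1.1, -2.4]
gripper_width: 0.549
```

```bash
python3 s2.py .524 -.007 .132 118.2
```

```text
shift [0.98 1.39 6.45] roll -0.2 or 179.8 tcp [ 0.5149 -0.      0.1977] jaw -62.0 q7 -1.26 F [0.4 0.8 0.4] t 15.48 w 0.551 tilt [-0.093  0.01  -0.996]
```

>>> move_arm([
  [0,0.5,-4],
], jaw=[4.7], roll=[0])

```text
time_s: 15.57
tcp_pos: [0.5166, -0.0039, 0.2333]
orientation: [-3.008, -0.756, 0.158]
wrist_force: [0.1, -0.1, -0.3]
gripper_width: 0.548
```

```bash
python3 s.py .524 -.007 .132 118.2
```

```text
shift [ 0.7   0.75 10.96] roll -0.2 or 179.8 tcp [ 0.5233 -0.0047  0.2421] jaw -62.0 q7 -1.24 F [-0.9  1.2  0.6] t 15.72 w 0.549 tilt [-0.082  0.01  -0.997]
```

>>> move_arm([
  [0.5,0.5,4],
  [0,0,0],
], jaw=[4.7,4.7], roll=[0,0])

```text
time_s: 15.88
tcp_pos: [0.5281, -0.0061, 0.2049]
orientation: [-3.02, -0.752, 0.108]
wrist_force: [-1.4, -0.3, -2.4]
gripper_width: 0.553
```

```bash
python3 s2.py .524 -.007 .132 118.2
```

```text
shift [-0.31  0.14  7.9 ] roll -0.2 or 179.8 tcp [ 0.531  -0.0051  0.2107] jaw -62.0 q7 -1.25 F [-0.1  0.1 -0. ] t 15.98 w 0.55 tilt [-0.063  0.01  -0.998]
```

>>> move_arm([
  [0,0,-4],
], jaw=[4.7], roll=[0])

```text
time_s: 16.07
tcp_pos: [0.5294, -0.0055, 0.2468]
orientation: [-3.018, -0.754, 0.113]
wrist_force: [0.1, -0.9, -1.3]
gripper_width: 0.549
```

```bash
python3 s.py .524 -.007 .132 118.2
```

```text
shift [-0.6   0.06 12.43] roll -0.2 or 179.8 tcp [ 0.5355 -0.0049  0.2559] jaw -62.0 q7 -1.23 F [-1.1 -0.7  0.5] t 16.22 w 0.55 tilt [-0.052  0.011 -0.999]
```

>>> move_arm([
  [-0.7,0,4],
  [0,0,4],
  [0,0,0],
], jaw=[4.7,4.7,4.7], roll=[0,0,0])

```text
time_s: 16.47
tcp_pos: [0.5287, -0.0066, 0.1833]
orientation: [-3.03, -0.756, 0.047]
wrist_force: [-1.8, 0.3, -1.3]
gripper_width: 0.551
```

```bash
python3 s2.py .525 -.0075 .132 118.2
```

```text
shift [-0.57 -0.12  5.61] roll -0.2 or 179.8 tcp [ 0.532  -0.0064  0.188 ] jaw -62.0 q7 -1.26 F [0.2 0.6 0.5] t 16.57 w 0.553 tilt [-0.024  0.011 -1.   ]
```

>>> move_arm([
  [0,0,-4],
], jaw=[4.7], roll=[0])

```text
time_s: 16.65
tcp_pos: [0.5296, -0.007, 0.2242]
orientation: [-3.029, -0.756, 0.054]
wrist_force: [0.3, -0.8, -0.2]
gripper_width: 0.549
```

```bash
python3 s.py .525 -.0075 .132 118.2
```

```text
shift [-0.94 -0.26 10.14] roll -0.2 or 179.8 tcp [ 0.5358 -0.0065  0.2333] jaw -62.0 q7 -1.24 F [-0.   0.4 -0. ] t 16.8 w 0.553 tilt [-0.013  0.011 -1.   ]
```

>>> move_arm([
  [-0.9,-0.2,4],
  [0,0,3],
], jaw=[4.7,4.7], roll=[0,0])

```text
time_s: 16.97
tcp_pos: [0.5328, -0.0079, 0.1726]
orientation: [-3.041, -0.757, -0.022]
wrist_force: [-1.1, -0.2, -0.9]
gripper_width: 0.554
```

```bash
python3 s.py .525 -.0075 .132 118.2
```

```text
shift [-0.79 -0.33  3.94] roll -0.2 or 179.8 tcp [ 0.5332 -0.0071  0.1715] jaw -62.0 q7 -1.27 F [-0.3  0.5  0.6] t 17.12 w 0.554 tilt [ 0.008  0.012 -1.   ]
```

>>> move_arm([
  [-0.85,-0.3,2.4],
], jaw=[4.7], roll=[0])

```text
time_s: 17.2
tcp_pos: [0.5299, -0.0075, 0.1523]
orientation: [-3.041, -0.759, -0.038]
wrist_force: [0.7, 0.3, 0.0]
gripper_width: 0.548
```

```bash
python3 s.py .524 -.008 .132 118.2
```

```text
shift [-0.02 -0.02  1.62] roll -0.2 or 179.8 tcp [ 0.5242 -0.0083  0.1482] jaw -62.0 q7 -1.28 F [ 0.5 -0.   0.8] t 17.35 w 0.552 tilt [ 0.006  0.011 -1.   ]
```

>>> move_arm([
  [0,0,1.4],
], jaw=[4.7], roll=[0])

```text
time_s: 17.43
tcp_pos: [0.5269, -0.0079, 0.1376]
orientation: [-3.04, -0.759, -0.025]
wrist_force: [0.5, -0.2, 0.5]
gripper_width: 0.553
```

```bash
python3 s.py .524 -.008 .132 118.2
```

```text
shift [-0.09 -0.04  0.33] roll -0.2 or 179.8 tcp [ 0.525  -0.008   0.1353] jaw -62.0 q7 -1.29 F [0.6 0.2 0.4] t 17.58 w 0.553 tilt [ 0.007  0.011 -1.   ]
```

>>> move_arm([
  [-0.1,0,0.3],
  [0,0,0],
  [0,0,0],
  [0,0,0],
], jaw=[2.6,2.6,2.6,2.6], roll=[0,0,0,0], grip_force=30)

```text
time_s: 17.92
tcp_pos: [0.5266, -0.0084, 0.1362]
orientation: [-3.041, -0.759, -0.026]
wrist_force: [0.1, 0.2, -0.1]
gripper_width: 0.339
```

```bash
python3 s2.py .4038 .3004 .22 76.1
```

```text
shift [  3.82 -33.05  -8.21] roll 41.9 or -138.1 tcp [ 0.5265 -0.0084  0.136 ] jaw -62.0 q7 -1.29 F [-0.9  0.4 -0.9] t 18.02 w 0.342 tilt [ 0.014  0.011 -1.   ]
```

>>> move_arm([
  [0,0,-2.5],
], jaw=[2.6], roll=[0])

```text
time_s: 18.1
tcp_pos: [0.5237, -0.0087, 0.1578]
orientation: [-3.038, -0.759, -0.011]
wrist_force: [0.5, 0.3, -0.5]
gripper_width: 0.337
```

```bash
python3 s2.py .4038 .3004 .22 76.1
```

```text
shift [  3.69 -33.11  -5.53] roll 41.9 or -138.1 tcp [ 0.5279 -0.0085  0.1635] jaw -62.0 q7 -1.28 F [ 1.7  1.  -1.1] t 18.2 w 0.337 tilt [ 0.02   0.012 -1.   ]
```

>>> move_arm([
  [0,0,-4],
], jaw=[2.6], roll=[0])

```text
time_s: 18.28
tcp_pos: [0.5232, -0.0093, 0.1965]
orientation: [-3.038, -0.758, -0.01]
wrist_force: [-0.5, 0.0, -1.4]
gripper_width: 0.343
```

```bash
python3 s.py .4038 .3004 .22 76.1
```

```text
shift [  3.54 -33.17  -1.48] roll 41.9 or -138.1 tcp [ 0.5287 -0.0089  0.2048] jaw -62.0 q7 -1.26 F [ 0.2  0.1 -0.6] t 18.43 w 0.337 tilt [ 0.026  0.012 -1.   ]
```

>>> move_arm([
  [0.2,-2,-0.2],
  [0.4,-4,-0.2],
  [0.4,-4,-0.2],
  [0.4,-4,-0.2],
  [0.4,-4,-0.2],
  [0.4,-4,-0.2],
  [0.4,-4,-0.2],
  [0.4,-4,-0.2],
  [0.4,-2.5,0],
], jaw=[2.6,2.6,2.6,2.6,2.6,2.6,2.6,2.6,2.6], roll=[0,0,0,0,0,0,0,0,0])

```text
time_s: 19.18
tcp_pos: [0.4051, 0.2951, 0.2134]
orientation: [3.053, 0.722, 0.033]
wrist_force: [0.4, -0.4, -0.7]
gripper_width: 0.337
```

```bash
python3 s.py .4038 .3004 .085 76.1
```

```text
shift [-0.13 -0.87 12.78] roll 40.6 or -139.4 tcp [0.4062 0.2933 0.2129] jaw -63.3 q7 -1.92 F [ 0.7 -0.7 -0.5] t 19.33 w 0.34 tilt [ 0.021 -0.    -1.   ]
```

>>> move_arm([
  [0,-0.8,0],
  [0,0,0],
  [0,0,0],
  [0,0,0],
  [0,0,0],
  [0,0,0],
], jaw=[2.6,2.6,2.6,2.6,2.6,2.6], roll=[6.8,6.8,6.8,6.8,6.8,6.6])

```text
time_s: 19.83
tcp_pos: [0.405, 0.2889, 0.2085]
orientation: [3.099, -0.444, 0.028]
wrist_force: [0.2, -0.7, -0.6]
gripper_width: 0.341
```

```bash
python3 s.py .4038 .3004 .085 76.1
```

```text
shift [-0.64 -1.13 12.34] roll -1.9 or 178.1 tcp [0.4049 0.2894 0.2086] jaw -105.8 q7 -2.49 F [-0.3  0.2 -0.9] t 19.98 w 0.34 tilt [ 0.017 -0.013 -1.   ]
```

>>> move_arm([
  [-0.5,-1.0,4],
], jaw=[2.6], roll=[-1.9])

```text
time_s: 20.07
tcp_pos: [0.4082, 0.2998, 0.1735]
orientation: [3.116, -0.381, 0.047]
wrist_force: [2.6, 1.1, -0.5]
gripper_width: 0.338
```

```bash
python3 s.py .4038 .3004 .085 76.1
```

```text
shift [ 0.03 -0.35  8.08] roll 0.1 or -179.9 tcp [0.4019 0.2985 0.1658] jaw -103.8 q7 -2.48 F [-0.3 -0.5 -0.5] t 20.22 w 0.337 tilt [ 0.01  -0.018 -1.   ]
```

>>> move_arm([
  [0,0,4],
], jaw=[2.6], roll=[0])

```text
time_s: 20.3
tcp_pos: [0.4065, 0.3004, 0.1323]
orientation: [3.113, -0.375, 0.036]
wrist_force: [2.4, 1.8, -0.5]
gripper_width: 0.336
```

```bash
python3 s.py .4038 .3004 .085 76.1
```

```text
shift [ 0.1  -0.55  4.09] roll 0.1 or -179.9 tcp [0.4013 0.2962 0.126 ] jaw -103.8 q7 -2.48 F [ 0.1  0.3 -0.3] t 20.45 w 0.342 tilt [ 0.005 -0.023 -1.   ]
```

>>> move_arm([
  [0,0,2.5],
], jaw=[2.6], roll=[0])

```text
time_s: 20.53
tcp_pos: [0.4045, 0.2975, 0.106]
orientation: [3.105, -0.375, 0.025]
wrist_force: [1.6, 0.7, 0.2]
gripper_width: 0.338
```

```bash
python3 s.py .4038 .3004 .085 76.1
```

```text
shift [ 0.06 -0.57  1.79] roll 0.1 or -179.9 tcp [0.4017 0.2954 0.103 ] jaw -103.8 q7 -2.48 F [-0.   0.1  0.4] t 20.68 w 0.341 tilt [ 0.006 -0.022 -1.   ]
```

>>> move_arm([
  [0,-0.3,1.0],
  [0,0,0.5],
], jaw=[2.6,2.6], roll=[0,0])

```text
time_s: 20.85
tcp_pos: [0.4047, 0.2996, 0.0929]
orientation: [3.105, -0.376, 0.024]
wrist_force: [0.2, 0.6, -1.2]
gripper_width: 0.339
```

```bash
python3 s2.py .4038 .3004 .085 76.1
```

```text
shift [-0.12 -0.14  0.74] roll 0.1 or -179.9 tcp [0.4045 0.2989 0.0925] jaw -103.8 q7 -2.48 F [-0.8 -0.  -0.9] t 20.95 w 0.339 tilt [ 0.013 -0.017 -1.   ]
```

>>> move_arm([
  [0,0,0.3],
  [0,0,0.2],
], jaw=[2.6,2.6], roll=[0,0])

```text
time_s: 21.12
tcp_pos: [0.4052, 0.2994, 0.0889]
orientation: [3.106, -0.376, 0.026]
wrist_force: [1.1, -0.5, -1.0]
gripper_width: 0.337
```

```bash
python3 s2.py .4038 .3004 .085 76.1
```

```text
shift [-0.15 -0.09  0.35] roll 0.1 or -179.9 tcp [0.405  0.2992 0.0885] jaw -103.8 q7 -2.48 F [ 0.2  0.5 -0.7] t 21.22 w 0.341 tilt [ 0.014 -0.016 -1.   ]
```

>>> move_arm([
  [0,0,0.3],
  [0,0,0.2],
], jaw=[2.6,2.6], roll=[0,0])

```text
time_s: 21.38
tcp_pos: [0.4052, 0.2993, 0.0836]
orientation: [3.106, -0.376, 0.026]
wrist_force: [0.0, 0.1, -0.3]
gripper_width: 0.339
```

```bash
python3 s2.py .4038 .3004 .085 76.1
```

```text
shift [-0.16 -0.08 -0.16] roll 0.1 or -179.9 tcp [0.4052 0.2992 0.0835] jaw -103.8 q7 -2.48 F [-0.3  0.  -0.6] t 21.48 w 0.34 tilt [ 0.014 -0.016 -1.   ]
```

>>> move_arm([
  [0,0,0.1],
  [0,0,0.1],
], jaw=[2.6,2.6], roll=[0,0])

```text
time_s: 21.65
tcp_pos: [0.4053, 0.2992, 0.0831]
orientation: [3.105, -0.377, 0.025]
wrist_force: [-3.4, -1.4, 14.1]
gripper_width: 0.336
```

```bash
python3 s2.py .4038 .3004 .085 76.1
```

```text
shift [-0.17 -0.08 -0.19] roll 0.1 or -179.9 tcp [0.4053 0.2992 0.0831] jaw -103.8 q7 -2.48 F [-1.5 -1.8 10. ] t 21.75 w 0.336 tilt [ 0.015 -0.015 -1.   ]
```

>>> move_arm([
  [0,0,0],
  [0,0,0],
  [0,0,-0.3],
  [0,0,-1.5],
  [0,0,-4],
  [0,0,-4],
  [0,0,-4],
], jaw=[4.8,4.8,4.8,4.8,4.8,4.8,4.8], roll=[0,0,0,0,0,0,0])

```text
time_s: 22.33
tcp_pos: [0.4, 0.2987, 0.2177]
orientation: [3.09, -0.375, 0.002]
wrist_force: [0.6, 0.8, 0.1]
gripper_width: 0.567
```

Run:
```python
from h import *
[manip.camera('top') for _ in range(2)]
d=cam("wrist"); cv2.imwrite("pics/w5.png",d["color"])
for o in manip.outline_of("wrist","pack_long")[:4]:
    print(round(o["conf"],2),np.array(o["box"]).astype(int),np.round(fit(d,o["mask"],DIM["pack_long"],.003),3))
for o in manip.outline_of("wrist","tray_long")[:1]: print(np.round(fit(d,o["mask"],(.116,.172,.014),0),3))
go(.526,-.0075,.22,120)
```

```text
0.72 [244 145 282 205] [  0.406   0.297 -14.139   0.963]
[  0.4     0.279 -14.034   0.985]
shift [19.53 26.76  0.51] roll -43.8 or 136.2 tcp [0.4003 0.299  0.2167] jaw -103.8 q7 -2.48 F [ 0.4  0.6 -0.6] t 22.58 w 0.565 tilt [-0.    -0.027 -1.   ]
```

View pics/w5.png

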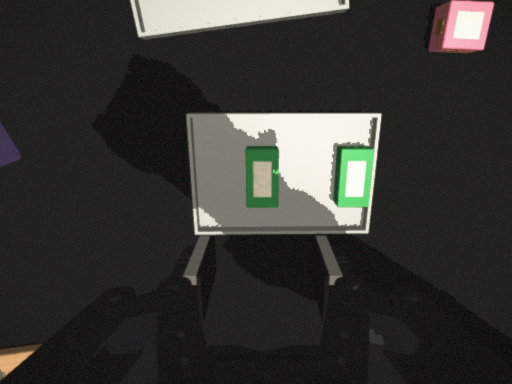

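>>> move_arm([
  [1.2,1.6,-0.2],
  [2.3,3.2,-0.2],
  [2.3,3.2,-0.2],
  [2.3,3.2,-0.2],
  [2.3,3.2,-0.2],
  [2.3,3.2,-0.2],
  [2.3,3.2,-0.2],
  [2.3,3.2,-0.2],
  [2.0,2.6,0],
], jaw=[6.0,6.0,6.0,6.0,6.0,6.0,6.0,6.0,6.0], roll=[0,0,0,0,0,0,0,0,0])

```text
time_s: 23.33
tcp_pos: [0.521, -0.0068, 0.2225]
orientation: [3.087, -0.333, -0.053]
wrist_force: [1.3, 1.1, -0.0]
gripper_width: 0.703
```

```bash
python3 s.py .526 -.0075 .22 120
```

```text
shift [ 0.5  -0.11  0.19] roll -42.6 or 137.4 tcp [ 0.5209 -0.0074  0.2221] jaw -102.6 q7 -1.83 F [ 0.2  0.6 -0. ] t 23.48 w 0.704 tilt [-0.038 -0.033 -0.999]
```

>>> move_arm([
  [0,0,0],
  [0,0,0],
  [0,0,0],
  [0,0,0],
  [0,0,0],
  [0,0,0],
  [0,0,0],
], jaw=[6.0,6.0,6.0,6.0,6.0,6.0,6.0], roll=[-6.2,-6.2,-6.2,-6.2,-6.2,-6.2,-5])

```text
time_s: 24.07
tcp_pos: [0.5121, 0.0044, 0.2107]
orientation: [3.007, 0.877, -0.111]
wrist_force: [0.6, -0.1, 0.6]
gripper_width: 0.701
```

Run:
```python
from h import *
[manip.camera('top') for _ in range(2)]
d=cam("wrist"); cv2.imwrite("pics/w6.png",d["color"])
for n,z0 in {"pack_slides":0,"pack_blades":.03}.items():
    for o in manip.outline_of("wrist",n)[:2]:
        print(n,round(o["conf"],2),np.array(o["box"]).astype(int),np.round(fit(d,o["mask"],DIM[n],z0),3))
go(.526,-.0075,.22,120)
```

```text
pack_slides 0.83 [251 105 323 212] [ 5.2700e-01 -7.0000e-03  3.0714e+01  9.8700e-01]
shift [ 0.48  1.58 -0.89] roll 2.0 or -178.0 tcp [0.513  0.0031 0.2116] jaw -58.0 q7 -1.22 F [ 0.1  0.8 -0. ] t 24.32 w 0.702 tilt [-0.063 -0.027 -0.998]
```

>>> move_arm([
  [0.7,1.4,3],
  [0,0,3],
  [0,0,0],
], jaw=[6.0,6.0,6.0], roll=[2,0,0])

```text
time_s: 24.57
tcp_pos: [0.5245, -0.0053, 0.1512]
orientation: [3.024, 0.803, -0.097]
wrist_force: [-0.6, -0.1, -0.6]
gripper_width: 0.706
```

```bash
python3 s2.py .526 -.0075 .108 120
```

```text
shift [0.06 0.14 4.7 ] roll -0.2 or 179.8 tcp [ 0.5271 -0.0053  0.1549] jaw -60.2 q7 -1.26 F [ 0.9 -0.3  0.2] t 24.67 w 0.703 tilt [-0.049 -0.027 -0.998]
```

>>> move_arm([
  [0,0,-4],
], jaw=[6.0], roll=[0])

```text
time_s: 24.75
tcp_pos: [0.5254, -0.0044, 0.1902]
orientation: [3.024, 0.803, -0.109]
wrist_force: [1.3, -0.2, -0.8]
gripper_width: 0.702
```

```bash
python3 s2.py .526 -.0075 .108 120
```

```text
shift [-0.37 -0.    9.28] roll -0.2 or 179.8 tcp [ 0.5327 -0.0032  0.2005] jaw -60.2 q7 -1.25 F [0.2 0.4 0.6] t 24.85 w 0.703 tilt [-0.037 -0.026 -0.999]
```

>>> move_arm([
  [0,0,4],
  [0,0,0],
], jaw=[6.0,6.0], roll=[0,0])

```text
time_s: 25.02
tcp_pos: [0.5346, -0.0035, 0.1651]
orientation: [3.018, 0.801, -0.049]
wrist_force: [-2.6, -0.2, -0.7]
gripper_width: 0.702
```

```bash
python3 s2.py .526 -.0075 .108 120
```

```text
shift [-1.14 -0.31  6.27] roll -0.2 or 179.8 tcp [ 0.5383 -0.003   0.1704] jaw -60.2 q7 -1.26 F [-0.1 -1.1  0.3] t 25.12 w 0.702 tilt [-0.014 -0.025 -1.   ]
```

>>> move_arm([
  [0,0,-4],
], jaw=[6.0], roll=[0])

```text
time_s: 25.2
tcp_pos: [0.5353, -0.0024, 0.2061]
orientation: [3.019, 0.802, -0.052]
wrist_force: [-0.7, 0.4, -0.7]
gripper_width: 0.701
```

```bash
python3 s.py .526 -.0075 .108 120
```

```text
shift [-1.47 -0.45 10.75] roll -0.2 or 179.8 tcp [ 0.5413 -0.0015  0.2153] jaw -60.2 q7 -1.25 F [-0.1 -0.4 -0.4] t 25.35 w 0.698 tilt [-0.003 -0.024 -1.   ]
```

>>> move_arm([
  [-1.5,-0.5,3.8],
], jaw=[6.0], roll=[0])

```text
time_s: 25.43
tcp_pos: [0.5332, -0.0042, 0.1849]
orientation: [3.01, 0.8, 0.021]
wrist_force: [2.1, -0.2, -1.1]
gripper_width: 0.704
```

```bash
python3 s.py .526 -.0065 .108 120
python3 - <<'E'
from h import *
d=cam("wrist")
for o in manip.outline_of("wrist","pack_blades")[:3]:
    print(round(o["conf"],2),np.array(o["box"]).astype(int),np.round(fit(d,o["mask"],DIM["pack_blades"],.03),3))
E
```

```text
shift [0.33 0.05 6.9 ] roll -0.3 or 179.7 tcp [ 0.5235 -0.006   0.1771] jaw -60.3 q7 -1.26 F [ 1.  -0.1  0.1] t 25.58 w 0.7 tilt [-0.009 -0.025 -1.   ]
0.66 [230 150 298 249] [ 5.2500e-01 -7.0000e-03  2.9162e+01  9.7500e-01]
```

>>> move_arm([
  [0,0,3.8],
], jaw=[6.0], roll=[0])

```text
time_s: 25.77
tcp_pos: [0.5325, -0.0057, 0.1469]
orientation: [3.011, 0.799, 0.015]
wrist_force: [1.8, 0.0, 0.7]
gripper_width: 0.704
```

```bash
python3 s.py .526 -.0065 .108 120
```

```text
shift [ 0.05 -0.03  3.18] roll -0.2 or 179.8 tcp [ 0.5259 -0.0062  0.1398] jaw -60.2 q7 -1.28 F [-0.1  0.7 -0.5] t 25.92 w 0.7 tilt [-0.006 -0.025 -1.   ]
```

Red is confirmed at (.525,-.007), yaw 29.

>>> move_arm([
  [0,0,2.6],
], jaw=[6.0], roll=[0.5])

```text
time_s: 26.0
tcp_pos: [0.5297, -0.0065, 0.1183]
orientation: [3.016, 0.787, -0.002]
wrist_force: [1.1, 0.4, -0.5]
gripper_width: 0.704
```

```bash
python3 s.py .525 -.0055 .108 119.5
```

```text
shift [ 0.02 -0.16  0.64] roll -0.2 or 179.8 tcp [ 0.5256 -0.0068  0.1144] jaw -60.7 q7 -1.3 F [-0.2 -0.1 -1.1] t 26.15 w 0.7 tilt [-0.007 -0.025 -1.   ]
```

>>> move_arm([
  [0,0,0.4],
  [0,0,0.05],
  [0,0,0.05],
  [0,0,0.05],
], jaw=[3.8,3.8,3.8,3.8], roll=[0,0,0,0], grip_force=35)

```text
time_s: 26.48
tcp_pos: [0.5283, -0.0065, 0.1144]
orientation: [3.016, 0.789, -0.008]
wrist_force: [0.3, -0.3, -1.9]
gripper_width: 0.481
```

```bash
python3 s2.py .4121 -.2978 .2 98.9
```

```text
shift [-24.47  19.9   -7.88] roll 20.4 or -159.6 tcp [ 0.5282 -0.0066  0.1142] jaw -60.7 q7 -1.3 F [-0.9  0.1 -0.8] t 26.58 w 0.482 tilt [ 0.001 -0.024 -1.   ]
```

>>> move_arm([
  [0,0,-3],
], jaw=[3.8], roll=[0])

```text
time_s: 26.67
tcp_pos: [0.525, -0.0062, 0.1402]
orientation: [3.019, 0.789, -0.026]
wrist_force: [-0.3, -0.1, -2.2]
gripper_width: 0.479
```

```bash
python3 s2.py .4121 -.2978 .2 98.9
```

```text
shift [-24.62  19.83  -4.68] roll 20.4 or -159.6 tcp [ 0.5302 -0.0056  0.1471] jaw -60.7 q7 -1.29 F [ 1.2  0.8 -1.7] t 26.77 w 0.484 tilt [ 0.008 -0.024 -1.   ]
```

>>> move_arm([
  [0,0,-4],
], jaw=[3.8], roll=[0])

```text
time_s: 26.85
tcp_pos: [0.5258, -0.0052, 0.1795]
orientation: [3.019, 0.789, -0.023]
wrist_force: [-0.7, 0.0, -1.3]
gripper_width: 0.477
```

```bash
python3 s2.py .4121 -.2978 .2 98.9
python3 - <<'E'
from h import *
d=cam("wrist")
for o in manip.outline_of("wrist","pack_slides")[:3]:
    print(round(o["conf"],2),np.array(o["box"]).astype(int),np.round(fit(d,o["mask"],DIM["pack_slides"],0),3))
E
```

```text
shift [-24.88  19.72  -0.58] roll 20.4 or -159.6 tcp [ 0.5327 -0.0043  0.1895] jaw -60.7 q7 -1.27 F [ 2.   0.4 -0.2] t 26.95 w 0.479 tilt [ 0.017 -0.023 -1.   ]
0.76 [214 139 290 189] [ 5.560e-01  2.700e-02 -5.804e+01  5.920e-01]
```

>>> move_arm([
  [-1.4,1.1,-0.2],
  [-2.9,2.3,-0.2],
  [-2.9,2.3,-0.2],
  [-2.9,2.3,-0.2],
  [-2.9,2.3,-0.2],
  [-2.9,2.3,-0.2],
  [-2.9,2.3,-0.2],
  [-2.9,2.3,-0.2],
  [-2.0,1.6,0],
  [-1,0.8,0],
], jaw=[3.8,3.8,3.8,3.8,3.8,3.8,3.8,3.8,3.8,3.8], roll=[0,0,0,0,0,0,0,0,0,0])

```text
time_s: 27.88
tcp_pos: [0.4025, -0.3011, 0.1959]
orientation: [3.024, 0.815, -0.018]
wrist_force: [0.1, 0.0, -1.1]
gripper_width: 0.481
```

```bash
python3 s.py .4121 -.2978 .0872 98.9
```

```text
shift [ 0.86  0.32 10.86] roll 21.4 or -158.6 tcp [ 0.4039 -0.2983  0.1959] jaw -59.7 q7 -0.65 F [ 0.4  0.6 -1.3] t 28.03 w 0.478 tilt [-0.008 -0.01  -1.   ]
```

>>> move_arm([
  [0,0,0],
  [0,0,0],
  [0,0,0],
], jaw=[3.8,3.8,3.8], roll=[6.7,6.7,6.7])

```text
time_s: 28.28
tcp_pos: [0.4044, -0.2937, 0.1935]
orientation: [3.128, 0.266, -0.016]
wrist_force: [-0.6, -0.4, -1.5]
gripper_width: 0.478
```

```bash
python3 s.py .4121 -.2978 .0872 98.9
```

```text
shift [ 0.78  0.52 10.64] roll 1.4 or -178.6 tcp [ 0.4046 -0.2937  0.1937] jaw -79.7 q7 -0.92 F [ 0.1 -0.3 -1.2] t 28.43 w 0.479 tilt [-0.01  -0.004 -1.   ]
```

Tilt is small, so I'm descending.

>>> move_arm([
  [0.7,0.4,4],
], jaw=[3.8], roll=[1.4])

```text
time_s: 28.52
tcp_pos: [0.415, -0.298, 0.1586]
orientation: [3.12, 0.248, 0.0]
wrist_force: [0.6, -1.8, -1.8]
gripper_width: 0.481
```

```bash
python3 s2.py .4121 -.2978 .0872 98.9
```

```text
shift [0.2  0.46 6.07] roll 0.3 or -179.7 tcp [ 0.4106 -0.2937  0.1479] jaw -80.8 q7 -0.95 F [-1.6  0.8 -1.2] t 28.62 w 0.485 tilt [-0.02   0.004 -1.   ]
```

>>> move_arm([
  [0,0,3.5],
], jaw=[3.8], roll=[0])

```text
time_s: 28.7
tcp_pos: [0.4134, -0.2951, 0.1163]
orientation: [3.13, 0.257, -0.017]
wrist_force: [1.6, -0.9, -1.3]
gripper_width: 0.481
```

```bash
python3 s2.py .4121 -.2978 .0872 98.9
```

```text
shift [0.45 0.8  2.1 ] roll 0.5 or -179.5 tcp [ 0.407  -0.2909  0.1085] jaw -80.6 q7 -0.96 F [-1.9 -0.2 -2. ] t 28.8 w 0.482 tilt [-0.031  0.012 -0.999]
```

>>> move_arm([
  [0,0,1.5],
  [0,0,0.5],
], jaw=[3.8,3.8], roll=[0,0])

```text
time_s: 28.97
tcp_pos: [0.4067, -0.2904, 0.091]
orientation: [-3.116, -0.261, 0.046]
wrist_force: [-0.2, 1.3, -1.3]
gripper_width: 0.482
```

```bash
python3 s2.py .4121 -.2978 .0872 98.9
```

```text
shift [0.31 0.71 0.5 ] roll 0.6 or -179.4 tcp [ 0.408  -0.2913  0.0924] jaw -80.5 q7 -0.97 F [-0.8  0.2 -1.6] t 29.07 w 0.477 tilt [-0.026  0.009 -1.   ]
```

>>> move_arm([
  [0.2,0.3,0.3],
  [0,0,0.2],
], jaw=[3.8,3.8], roll=[0,0])

```text
time_s: 29.23
tcp_pos: [0.4121, -0.2952, 0.0917]
orientation: [-3.124, -0.262, 0.031]
wrist_force: [0.6, -0.5, -1.2]
gripper_width: 0.478
```

```bash
python3 s2.py .4121 -.2978 .0872 98.9
```

```text
shift [0.02 0.32 0.4 ] roll 0.7 or -179.3 tcp [ 0.4115 -0.2947  0.0912] jaw -80.4 q7 -0.96 F [-0.2  0.  -1.4] t 29.33 w 0.48 tilt [-0.021  0.005 -1.   ]
```

>>> move_arm([
  [0,0,0.15],
  [0,0,0.1],
], jaw=[3.8,3.8], roll=[0,0])

```text
time_s: 29.5
tcp_pos: [0.4119, -0.2951, 0.0902]
orientation: [-3.125, -0.262, 0.029]
wrist_force: [0.5, 1.2, -1.1]
gripper_width: 0.481
```

```bash
python3 s2.py .4121 -.2978 .0872 98.9
```

```text
shift [-0.    0.29  0.26] roll 0.7 or -179.3 tcp [ 0.4117 -0.2949  0.0898] jaw -80.4 q7 -0.96 F [-0.4 -0.  -0.1] t 29.6 w 0.481 tilt [-0.02   0.004 -1.   ]
```

>>> move_arm([
  [0,0,0.25],
  [0,0,0.1],
], jaw=[3.8,3.8], roll=[0,0])

```text
time_s: 29.77
tcp_pos: [0.4116, -0.2949, 0.0863]
orientation: [-3.125, -0.262, 0.03]
wrist_force: [0.4, -0.6, -1.4]
gripper_width: 0.48
```

```bash
python3 s2.py .4121 -.2978 .0872 98.9
```

```text
shift [-0.   0.3 -0.1] roll 0.7 or -179.3 tcp [ 0.4116 -0.2949  0.0863] jaw -80.4 q7 -0.97 F [ 0.3  0.9 -1.3] t 29.87 w 0.481 tilt [-0.02   0.004 -1.   ]
```

>>> move_arm([
  [0,0,0.15],
], jaw=[3.8], roll=[0])

```text
time_s: 29.95
tcp_pos: [0.4117, -0.2949, 0.0858]
orientation: [-3.125, -0.262, 0.031]
wrist_force: [-2.9, 3.9, 25.8]
gripper_width: 0.477
```

```bash
python3 s2.py .4121 -.2978 .0872 98.9
```

```text
shift [-0.01  0.29 -0.13] roll 0.7 or -179.3 tcp [ 0.4117 -0.2949  0.086 ] jaw -80.4 q7 -0.97 F [-2.   1.  10.2] t 30.05 w 0.486 tilt [-0.02   0.004 -1.   ]
```

Contact; releasing and rising.

>>> move_arm([
  [0,0,0],
  [0,0,0],
  [0,0,-0.3],
  [0,0,-1.5],
  [0,0,-4],
  [0,0,-4],
  [0,0,-4],
], jaw=[5.8,5.8,5.8,5.8,5.8,5.8,5.8], roll=[0,0,0,0,0,0,0])

```text
time_s: 30.63
tcp_pos: [0.4112, -0.2932, 0.2209]
orientation: [-3.111, -0.262, 0.056]
wrist_force: [-0.2, -0.9, -0.7]
gripper_width: 0.68
```

Run:
```python
from h import *
[manip.camera('top') for _ in range(2)]
d=cam("wrist"); cv2.imwrite("pics/w7.png",d["color"])
for o in manip.outline_of("wrist","pack_blades")[:4]:
    print(round(o["conf"],2),np.array(o["box"]).astype(int),np.round(fit(d,o["mask"],DIM["pack_blades"],.003),3))
for o in manip.outline_of("wrist","tray_blades")[:1]: print(np.round(fit(d,o["mask"],(.116,.172,.014),0),3))
d=cam("top")
for o in manip.outline_of("top","pack_slides")[:4]:
    print(round(o["conf"],2),np.array(o["box"]).astype(int),np.round(fit(d,o["mask"],DIM["pack_slides"],0),3))
go(.535,-.002,.22,120.5)
```

```text
0.69 [240 138 285 211] [ 0.41  -0.295  9.545  0.976]
[ 0.411 -0.28   9.236  0.992]
0.7 [234 188 268 232] [ 5.2500e-01 -5.0000e-03  3.0706e+01  9.3100e-01]
shift [ 17.09 -26.63  -0.15] roll -20.9 or 159.1 tcp [ 0.4111 -0.2931  0.2186] jaw -80.4 q7 -0.93 F [ 0.4  0.5 -0.2] t 30.98 w 0.681 tilt [-0.038  0.016 -0.999]
```

View pics/w7.png

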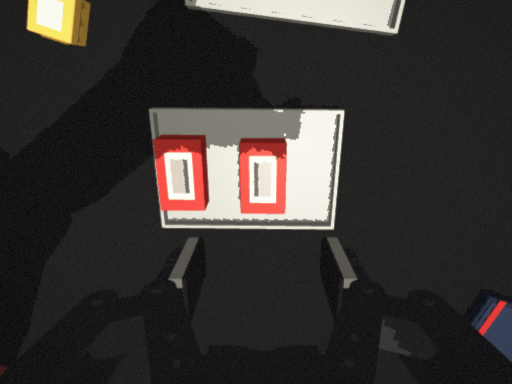

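>>> move_arm([
  [1,-1.6,-0.2],
  [2,-3.2,-0.2],
  [2,-3.2,-0.2],
  [2,-3.2,-0.2],
  [2,-3.2,-0.2],
  [2,-3.2,-0.2],
  [2,-3.2,-0.2],
  [2,-3.2,-0.2],
  [1.5,-2,0],
  [0.6,-0.6,0],
], jaw=[7.0,7.0,7.0,7.0,7.0,7.0,7.0,7.0,7.0,7.0], roll=[0,0,0,0,0,0,0,0,0,0])

```text
time_s: 31.82
tcp_pos: [0.5344, 0.005, 0.2157]
orientation: [-3.103, -0.238, 0.111]
wrist_force: [-0.5, -0.4, -0.6]
gripper_width: 0.823
```

```bash
python3 s2.py .533 -.002 .22 120.5
```

```text
shift [-0.16  0.38 -0.44] roll -21.9 or 158.1 tcp [0.5337 0.0021 0.2156] jaw -81.4 q7 -1.53 F [-0.7 -0.  -0.3] t 31.92 w 0.819 tilt [-0.074  0.02  -0.997]
```

>>> move_arm([
  [0,0,0],
  [0,0,0],
  [0,0,0],
], jaw=[7.0,7.0,7.0], roll=[-6.9,-6.9,-6.9])

```text
time_s: 32.17
tcp_pos: [0.5304, -0.0051, 0.2126]
orientation: [-3.002, -0.796, 0.12]
wrist_force: [0.6, 0.1, 0.5]
gripper_width: 0.812
```

```bash
python3 s2.py .533 -.002 .085 120.5;  python3 - <<'E'
from h import *
d=cam("wrist"); cv2.imwrite("pics/w8.png",d["color"])
for o in manip.outline_of("wrist","pack_slides")[:1]:
    print(round(o["conf"],2),np.array(o["box"]).astype(int),np.round(fit(d,o["mask"],DIM["pack_slides"],0),3))
for o in manip.outline_of("wrist","pack_square")[:4]:
    print(round(o["conf"],2),np.array(o["box"]).astype(int))
    for s in(.032,.036,.04): print(s,np.round(fit(d,o["mask"],(s,s,.024),0),3))
E
```

```text
shift [ 1.27  0.46 12.69] roll -1.4 or 178.6 tcp [ 0.5303 -0.0059  0.2125] jaw -60.9 q7 -1.23 F [-0.3  0.2 -0.2] t 32.27 w 0.822 tilt [-0.083  0.013 -0.996]
0.72 [235 119 305 220] [ 5.2700e-01 -7.0000e-03  3.0847e+01  9.7900e-01]
0.84 [174 217 206 256]
0.032 [0.422 0.027 6.874 0.629]
0.036 [0.421 0.025 7.585 0.522]
0.04 [ 0.421  0.034 25.414  0.414]
0.78 [361  46 413  94]
0.032 [ 6.3800e-01 -4.1000e-02 -7.8143e+01  7.3000e-01]
0.036 [ 6.3400e-01 -3.8000e-02 -8.1743e+01  6.0000e-01]
0.04 [ 6.3200e-01 -3.5000e-02 -8.6577e+01  5.2000e-01]
0.59 [108 110 164 170]
0.032 [  0.49    0.108 -10.677   0.877]
0.036 [  0.49    0.107 -14.852   0.942]
0.04 [  0.489   0.107 -22.971   0.816]
0.56 [333 200 389 250]
0.032 [ 0.516 -0.109 87.019  0.916]
0.036 [ 0.516 -0.11  82.823  0.894]
0.04 [ 0.515 -0.109 71.798  0.777]
```

View pics/w8.png

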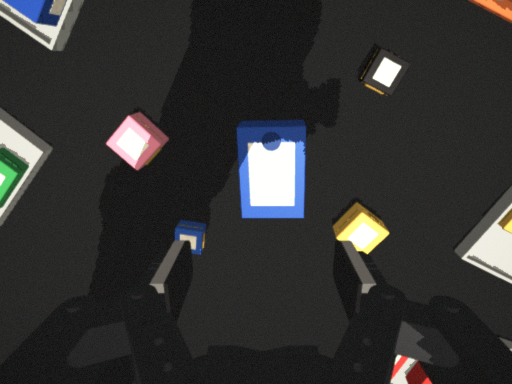

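>>> move_arm([
  [0.6,0.3,4],
  [0,0,4],
  [0,0,0],
], jaw=[7.2,7.2,7.2], roll=[-1.4,0,0])

```text
time_s: 32.67
tcp_pos: [0.5342, -0.0043, 0.1338]
orientation: [-3.002, -0.809, 0.102]
wrist_force: [-1.2, -0.7, 0.5]
gripper_width: 0.844
```

```bash
python3 s2.py .531 -.005 .085 120.8
```

```text
shift [-0.38 -0.03  5.42] roll -0.7 or 179.3 tcp [ 0.5378 -0.004   0.1389] jaw -59.9 q7 -1.25 F [0.3 0.4 0.3] t 32.77 w 0.844 tilt [-0.061  0.013 -0.998]
```

>>> move_arm([
  [0,0,-4],
], jaw=[7.2], roll=[0])

```text
time_s: 32.85
tcp_pos: [0.5367, -0.0048, 0.1745]
orientation: [-3.001, -0.809, 0.108]
wrist_force: [0.4, -0.4, 0.1]
gripper_width: 0.848
```

```bash
python3 s2.py .531 -.005 .085 120.8
```

```text
shift [-0.85 -0.25 10.07] roll -0.7 or 179.3 tcp [ 0.5444 -0.0043  0.1852] jaw -59.9 q7 -1.24 F [ 1.2 -0.   1.6] t 32.95 w 0.845 tilt [-0.048  0.014 -0.999]
```

>>> move_arm([
  [0,0,4],
  [0,0,0],
], jaw=[7.2,7.2], roll=[0,0])

```text
time_s: 33.12
tcp_pos: [0.5466, -0.0038, 0.151]
orientation: [-3.013, -0.807, 0.045]
wrist_force: [-3.1, -1.0, -1.5]
gripper_width: 0.843
```

```bash
python3 s2.py .531 -.005 .085 120.8
```

```text
shift [-1.68 -0.68  7.18] roll -0.8 or 179.2 tcp [ 0.5505 -0.0035  0.1564] jaw -60.0 q7 -1.25 F [ 1.1 -0.2  0.3] t 33.22 w 0.843 tilt [-0.022  0.014 -1.   ]
```

>>> move_arm([
  [0,0,-4],
], jaw=[7.2], roll=[0])

```text
time_s: 33.3
tcp_pos: [0.5478, -0.0043, 0.1918]
orientation: [-3.012, -0.808, 0.048]
wrist_force: [-0.0, -0.2, -1.2]
gripper_width: 0.845
```

```bash
python3 s2.py .531 -.005 .085 120.8
```

```text
shift [-2.19 -0.91 11.81] roll -0.8 or 179.2 tcp [ 0.5554 -0.0036  0.2029] jaw -60.0 q7 -1.24 F [1.4 0.1 0.8] t 33.4 w 0.845 tilt [-0.007  0.014 -1.   ]
```

```bash
sed -i "s/manip.camera('top')/manip.mark_of('top','flask')/" s.py s2.py; python3 s2.py .532 -.005 .085 120.8
```

```text
shift [-1.78 -0.72 11.46] roll -0.8 or 179.2 tcp [ 0.5528 -0.0039  0.1993] jaw -60.0 q7 -1.24 F [-1.  -1.  -0.3] t 33.5 w 0.844 tilt [-0.015  0.014 -1.   ]
```

>>> move_arm([
  [-2.2,-0.9,3.2],
], jaw=[7.2], roll=[-0.8])

```text
time_s: 33.58
tcp_pos: [0.5365, -0.0057, 0.1736]
orientation: [-3.016, -0.831, -0.016]
wrist_force: [1.0, 0.4, -0.1]
gripper_width: 0.847
```

```bash
python3 s.py .531 -.005 .085 120.8
```

```text
shift [0.74 0.3  8.13] roll -0.0 or 180.0 tcp [ 0.525  -0.0073  0.1665] jaw -59.2 q7 -1.24 F [ 0.1 -0.3  0.2] t 33.73 w 0.842 tilt [-0.023  0.013 -1.   ]
```

>>> move_arm([
  [0,0,3.5],
], jaw=[7.2], roll=[0])

```text
time_s: 33.82
tcp_pos: [0.5291, -0.0066, 0.1367]
orientation: [-3.015, -0.829, 0.007]
wrist_force: [1.6, -0.1, -0.5]
gripper_width: 0.845
```

```bash
python3 s.py .531 -.005 .085 120.8
```

```text
shift [0.83 0.35 4.54] roll -0.0 or 180.0 tcp [ 0.5233 -0.0068  0.1306] jaw -59.2 q7 -1.26 F [-0.4  0.3  0.5] t 33.97 w 0.843 tilt [-0.028  0.013 -1.   ]
```

>>> move_arm([
  [0.7,0.2,2],
  [0,0,1.5],
], jaw=[7.2,7.2], roll=[0,0])

```text
time_s: 34.13
tcp_pos: [0.5339, -0.0044, 0.1]
orientation: [-3.013, -0.828, 0.02]
wrist_force: [-0.3, -0.1, -0.6]
gripper_width: 0.845
```

```bash
python3 s.py .531 -.005 .085 120.8
```

```text
shift [-0.11 -0.01  1.48] roll -0.1 or 179.9 tcp [ 0.5323 -0.0048  0.0998] jaw -59.3 q7 -1.27 F [-0.8 -1.   0.1] t 34.28 w 0.845 tilt [-0.021  0.012 -1.   ]
```

>>> move_arm([
  [0,0,1],
], jaw=[7.2], roll=[0])

```text
time_s: 34.37
tcp_pos: [0.534, -0.0046, 0.0923]
orientation: [-3.014, -0.828, 0.018]
wrist_force: [0.2, -0.2, 0.1]
gripper_width: 0.845
```

```bash
python3 s.py .531 -.005 .085 120.8
```

```text
shift [-0.11 -0.02  0.53] roll -0.1 or 179.9 tcp [ 0.5321 -0.0047  0.0902] jaw -59.3 q7 -1.28 F [-0.1  0.5  0.6] t 34.52 w 0.84 tilt [-0.02   0.012 -1.   ]
```

>>> move_arm([
  [-0.1,0,0.5],
  [0,0,0],
  [0,0,0],
  [0,0,0],
], jaw=[5.1,5.1,5.1,5.1], roll=[0,0,0,0], grip_force=45)

```text
time_s: 34.85
tcp_pos: [0.5315, -0.0053, 0.0863]
orientation: [-3.013, -0.828, 0.023]
wrist_force: [0.3, -1.3, -2.1]
gripper_width: 0.637
```

```bash
python3 s2.py .5964 .3048 .2 83.5
```

```text
shift [ 21.31 -23.56 -11.12] roll 37.2 or -142.8 tcp [ 0.5315 -0.0053  0.0862] jaw -59.3 q7 -1.28 F [-0.4  0.4 -2.3] t 34.95 w 0.643 tilt [-0.019  0.012 -1.   ]
```

>>> move_arm([
  [0,0,-3],
], jaw=[5.1], roll=[0])

```text
time_s: 35.03
tcp_pos: [0.5286, -0.0057, 0.1119]
orientation: [-3.01, -0.828, 0.041]
wrist_force: [-0.3, 0.4, -1.9]
gripper_width: 0.636
```

```bash
python3 s2.py .5964 .3048 .2 83.5
```

```text
shift [ 21.18 -23.63  -7.83] roll 37.2 or -142.8 tcp [ 0.5339 -0.0056  0.1187] jaw -59.3 q7 -1.27 F [ 0.9  0.7 -1.8] t 35.13 w 0.64 tilt [-0.013  0.012 -1.   ]
```

>>> move_arm([
  [0,0,-4],
], jaw=[5.1], roll=[0])

```text
time_s: 35.22
tcp_pos: [0.53, -0.0063, 0.151]
orientation: [-3.01, -0.827, 0.04]
wrist_force: [0.0, -0.7, -3.8]
gripper_width: 0.639
```

```bash
python3 s2.py .5964 .3048 .2 83.5
```

```text
shift [ 20.95 -23.75  -3.52] roll 37.2 or -142.8 tcp [ 0.5373 -0.0059  0.1611] jaw -59.3 q7 -1.25 F [ 1.6 -0.8 -1.4] t 35.32 w 0.639 tilt [-0.004  0.013 -1.   ]
```

>>> move_arm([
  [0,0,-3],
], jaw=[5.1], roll=[0])

```text
time_s: 35.4
tcp_pos: [0.5343, -0.0066, 0.187]
orientation: [-3.014, -0.827, 0.017]
wrist_force: [-0.2, 0.5, -2.5]
gripper_width: 0.644
```

```bash
python3 s.py .5964 .3048 .2 83.5
```

```text
shift [ 20.85 -23.8   -0.35] roll 37.2 or -142.8 tcp [ 0.5386 -0.0062  0.1925] jaw -59.3 q7 -1.24 F [-0.1  0.3 -2.8] t 35.55 w 0.643 tilt [ 0.001  0.013 -1.   ]
```

>>> move_arm([
  [1.2,-1.4,-0.2],
  [2.5,-2.8,-0.2],
  [2.5,-2.8,-0.2],
  [2.5,-2.8,-0.2],
  [2.5,-2.8,-0.2],
  [2.5,-2.8,-0.2],
  [2.5,-2.8,-0.2],
  [2.4,-2.8,-0.2],
  [1.6,-2,0],
  [0.6,-0.8,0],
], jaw=[5.1,5.1,5.1,5.1,5.1,5.1,5.1,5.1,5.1,5.1], roll=[0,0,0,0,0,0,0,0,0,0])

```text
time_s: 36.38
tcp_pos: [0.5928, 0.3054, 0.1893]
orientation: [-3.034, -0.805, 0.044]
wrist_force: [0.3, 1.0, -1.9]
gripper_width: 0.643
```

```bash
python3 s.py .5964 .3048 .0892 83.5
```

```text
shift [ 0.81 -0.21 10.01] roll 36.0 or -144.0 tcp [0.5932 0.3    0.1895] jaw -60.5 q7 -1.68 F [-0.4 -0.9 -3.7] t 36.53 w 0.642 tilt [-0.029 -0.01  -1.   ]
```

>>> move_arm([
  [0,0,0],
  [0,0,0],
  [0,0,0],
  [0,0,0],
  [0,0,0],
  [0,0,0],
], jaw=[5.1,5.1,5.1,5.1,5.1,5.1], roll=[6.3,6.3,6.3,6.3,6.3,5])

```text
time_s: 37.03
tcp_pos: [0.5949, 0.2767, 0.1846]
orientation: [3.095, -0.271, -0.053]
wrist_force: [0.3, -0.0, -1.4]
gripper_width: 0.643
```

```bash
python3 s.py .5964 .3048 .0892 83.5
```

```text
shift [-0.03 -3.06  9.46] roll -3.0 or 177.0 tcp [0.595  0.2775 0.1848] jaw -99.5 q7 -2.21 F [-0.1  0.2 -2.5] t 37.18 w 0.644 tilt [-0.036 -0.03  -0.999]
```

>>> move_arm([
  [0,-2.8,1],
  [0,-0.5,3],
  [0,0,2],
], jaw=[5.1,5.1,5.1], roll=[-3,0,0])

```text
time_s: 37.43
tcp_pos: [0.6032, 0.3047, 0.1283]
orientation: [3.108, -0.174, -0.035]
wrist_force: [-0.7, -1.7, -3.3]
gripper_width: 0.643
```

```bash
python3 s.py .5964 .3048 .0892 83.5
```

```text
shift [-0.53 -0.09  3.95] roll 0.0 or -180.0 tcp [0.6026 0.3044 0.1285] jaw -96.5 q7 -2.2 F [-0.5 -0.3 -2.4] t 37.58 w 0.639 tilt [-0.027 -0.028 -0.999]
```

>>> move_arm([
  [-0.4,0,1.6],
  [0,0,1.2],
], jaw=[5.1,5.1], roll=[0,0])

```text
time_s: 37.75
tcp_pos: [0.6014, 0.3039, 0.1055]
orientation: [3.112, -0.177, -0.025]
wrist_force: [-1.1, 0.7, -3.0]
gripper_width: 0.641
```

```bash
python3 s.py .5964 .3048 .0892 83.5
```

```text
shift [-0.59 -0.08  1.64] roll -0.1 or 179.9 tcp [0.6024 0.3037 0.1055] jaw -96.6 q7 -2.2 F [-0.5  0.2 -1.7] t 37.9 w 0.64 tilt [-0.016 -0.024 -1.   ]
```

>>> move_arm([
  [0,0,0.5],
  [0,0,0.3],
], jaw=[5.1,5.1], roll=[0,0])

```text
time_s: 38.07
tcp_pos: [0.6043, 0.3038, 0.1001]
orientation: [3.114, -0.179, -0.016]
wrist_force: [-0.8, -0.2, -2.7]
gripper_width: 0.64
```

```bash
python3 s.py .5964 .3048 .0892 83.5
```

```text
shift [-0.76 -0.02  1.09] roll -0.1 or 179.9 tcp [0.604 0.304 0.1  ] jaw -96.6 q7 -2.2 F [-1.4 -0.3 -1.7] t 38.22 w 0.636 tilt [-0.012 -0.022 -1.   ]
```

>>> move_arm([
  [-0.3,0,0.5],
  [0,0,0.3],
], jaw=[5.1,5.1], roll=[0,0])

```text
time_s: 38.38
tcp_pos: [0.6014, 0.3046, 0.0929]
orientation: [3.115, -0.179, -0.013]
wrist_force: [-0.7, -0.5, -3.5]
gripper_width: 0.642
```

```bash
python3 s2.py .5964 .3048 .0892 83.5
```

```text
shift [-0.54  0.01  0.35] roll -0.1 or 179.9 tcp [0.6019 0.3044 0.0927] jaw -96.6 q7 -2.2 F [-0.9  0.2 -1.6] t 38.48 w 0.642 tilt [-0.009 -0.021 -1.   ]
```

>>> move_arm([
  [0,0,0.2],
  [0,0,0.15],
], jaw=[5.1,5.1], roll=[0,0])

```text
time_s: 38.65
tcp_pos: [0.6021, 0.3044, 0.0899]
orientation: [3.115, -0.179, -0.012]
wrist_force: [-2.9, -1.9, 7.0]
gripper_width: 0.641
```

```bash
python3 s2.py .5964 .3048 .0892 83.5
```

```text
shift [-0.57  0.02  0.09] roll -0.1 or 179.9 tcp [0.6021 0.3044 0.09  ] jaw -96.6 q7 -2.2 F [-1.7 -0.2  1.7] t 38.75 w 0.645 tilt [-0.009 -0.021 -1.   ]
```

>>> move_arm([
  [0,0,0.1],
  [0,0,0],
  [0,0,0],
  [0,0,-0.2],
  [0,0,-1],
  [0,0,-3],
  [0,0,-4],
  [0,0,-4],
  [0,0,-4],
], jaw=[5.1,6.8,6.8,6.8,6.8,6.8,6.8,6.8,6.8], roll=[0,0,0,0,0,0,0,0,0])

```text
time_s: 39.5
tcp_pos: [0.6004, 0.3059, 0.2483]
orientation: [3.104, -0.179, -0.037]
wrist_force: [0.4, 0.4, 1.0]
gripper_width: 0.794
```

Run:
```python
from h import *
[manip.mark_of('top','flask') for _ in range(3)]
d=cam("wrist"); cv2.imwrite("pics/w9.png",d["color"])
for o in manip.outline_of("wrist","pack_slides")[:4]:
    print(round(o["conf"],2),np.array(o["box"]).astype(int),np.round(fit(d,o["mask"],DIM["pack_slides"],.003),3))
for o in manip.outline_of("wrist","tray_slides")[:1]: print(np.round(fit(d,o["mask"],(.116,.172,.014),0),3))
go(.5,.1,.3,90)
d=cam("top"); cv2.imwrite("pics/top9.png",cv2.resize(d["color"][90:310,70:420],None,fx=2.28,fy=2.28,interpolation=cv2.INTER_CUBIC))
for n,dm in(("flask",(.051,.051,.079)),("tube_rack",(.06,.105,.043))):
    o=manip.outline_of("top",n); print(n,np.round(fit(d,o[0]["mask"],dm,0),3) if o else None)
```

```text
0.55 [230 128 290 215] [ 0.598  0.302 -5.926  0.967]
[ 0.593  0.274 -6.738  0.964]
shift [-7.7  21.76 -4.54] roll -6.6 or 173.4 tcp [0.6001 0.3058 0.2455] jaw -96.6 q7 -2.2 F [-0.5  0.6  0.5] t 39.8 w 0.796 tilt [-0.027 -0.031 -0.999]
flask [ 0.742  0.077 13.388  0.656]
tube_rack [ 0.741 -0.1    4.871  0.963]
```

View pics/w9.png

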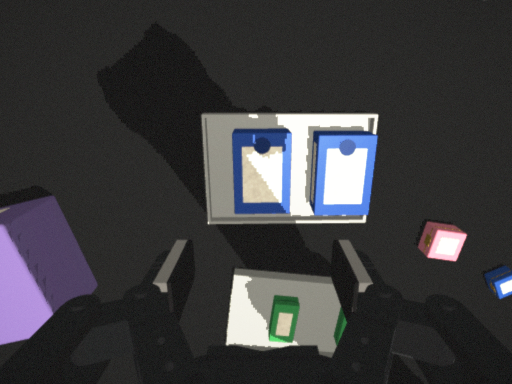

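View pics/top9.png

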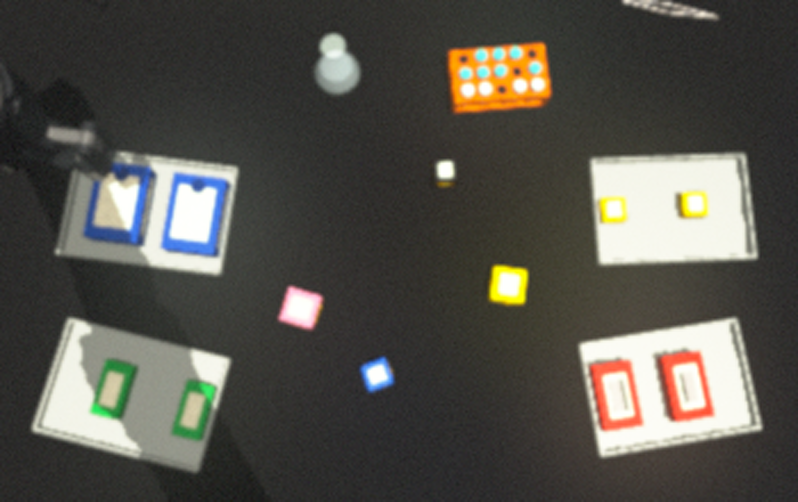

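All four packs lie beside their twins: blue at (118,203), green (114,388), yellow (693,204), red (687,385). The flask and rack have not moved, and the gripper is clear.

```bash
python3 -c "
from cell import manip
print(manip.finish_job())"
```

```text
the job is handed in; nothing more can be done
None
```

I took the stack apart from the top down. All four packs now lie in their matching trays, label up beside their twins, and the job is handed in; it reported no verdict. Each pack was lowered until the wrist force showed contact, then released. The robot clock read about 40 s of the 125 s allowed.

**Packs:** The last wrist-camera fits put each pack's centre 16–28 mm toward the free side of mid-tray, 1–7 mm off along tray x, and within 1° of its tray's direction. Flatness I judged from the pictures only.

**Bystanders:** In the final top view, the flask and tube rack look unmoved. The rack fit agrees within 1 mm. The flask fit differs by 10 mm (x 0.752 m before, 0.742 m after). It is a poor fit (overlap 0.56–0.66), and the flask sits at the same place in both top views, so I put that down to fit noise.

**Checks that failed or disagreed:**
- **Tool tilt:** The tool tilted as moves went on, up to 0.10 rad with the gripper empty and 0.055 rad while carrying. I corrected it with up-and-down moves. It was 0.025 rad or less at each release.
- **Missed detection:** The red carton was missed once in a wrist picture and found in the next.

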